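# Weigh out a batch of lifter inserts on the spring scale

## Task

Make up a batch of steel lifter inserts by weight on the blue spring scale. First clear its pan: hang the brass-handled scraper by its handle on the yellow hook and put the grey rubber wheel in the red tray with the other two wheels. Then load long and short inserts onto the pan, adding or taking off pieces until the needle comes to rest within the green sector of the dial; unused inserts stay lying on the bench, and everything else stays where it is.

Things in the scene. Friction and masses are not known exactly. Their poses are not given: they have to be found in the camera images.
- pan (a joint): downward travel of the scale pan on its spring, m: 0 when empty, about 0.033 m per kg of load, stops at 0.06. It is spring-damped and settles within about 1 s. It drives the red dial needle, 70 rad per m (from 120 deg left of top, clockwise seen from beyond the scale). The green sector of the dial is 0.030 to 0.037 m
- pan_top (a point): centre of the pan's floor (moves down with the pan; 125 mm above the bench when empty). The pan is a flat aluminium tray, 220 mm along this frame's x by 240 mm along its y inside, with a rim 8 mm high and 5 mm thick; z up. The dial head stands beyond its +x edge, up to 128 mm above the bench
- scale: blue housing of the spring scale, fixed to the bench; origin under the pan's centre at bench level, x towards the dial, which is centred 175 mm along x and tilted up 45 deg, facing +x
- hook: hook stand, fixed; origin at the foot of its post (18 mm thick, 230 mm high), in bench level; dark foot plate 110 mm square, 12 mm thick. A round yellow arm, 10 mm thick, leaves the post at 220 mm height (its centre line) and runs level along this frame's -x for 85 mm, then turns up at 42 deg to its round tip, centred 105 mm out from the post's axis and 238 mm above the bench (its top 243 mm up)
- hook_seat (a point): the top of the hook's level arm, 55 mm out from the post's axis, 225 mm above the bench: where a handle should rest
- scraper: deburring scraper, about 0.28 kg: steel sole 120 x 44 x 10 mm, its length along x, origin under its centre, with a brass bow handle (12 mm round bar) standing on it in its x-z plane. The handle's uprights stand at x = +-50 mm; its top bar's centre line is at 76 mm height in the middle, falling straight to 66 mm at x = +-48 mm. It starts lying on the pan, handle up
- scraper_handle (a point): centre of the handle's top bar, in the middle, 76 mm above the underside of the scraper
- wheel: the grey rubber abrasive wheel that starts on the pan: 60 mm diameter, 22 mm thick, lying flat, about 0.11 kg; origin at the centre of its underside
- tray: red open tray, fixed, 135 mm along x by 240 mm along y outside, walls 4 mm thick and 28 mm high, inner floor 4 to 5 mm above the bench; origin under its centre
- spare1: one of two further grey wheels (same size), lying in the tray; origin centre of underside
- spare2: the other further wheel in the tray
- long1: long steel lifter insert, bar 100 x 28 x 18 mm, length along x, origin under its centre, lying on the bench; 0.29 to 0.43 kg (lowers the pan 9.6 to 14.4 mm). May be absent
- long2: long steel lifter insert, bar 100 x 28 x 18 mm, length along x, origin under its centre, lying on the bench; 0.29 to 0.43 kg (lowers the pan 9.6 to 14.4 mm). May be absent
- long3: long steel lifter insert, bar 100 x 28 x 18 mm, length along x, origin under its centre, lying on the bench; 0.29 to 0.43 kg (lowers the pan 9.6 to 14.4 mm). May be absent
- long4: long steel lifter insert, bar 100 x 28 x 18 mm, length along x, origin under its centre, lying on the bench; 0.29 to 0.43 kg (lowers the pan 9.6 to 14.4 mm). May be absent
- short1: short steel lifter insert, bar 60 x 24 x 14 mm, length along x, origin under its centre, lying on the bench; 0.108 to 0.162 kg (lowers the pan 3.6 to 5.4 mm)
- short2: short steel lifter insert, bar 60 x 24 x 14 mm, length along x, origin under its centre, lying on the bench; 0.108 to 0.162 kg (lowers the pan 3.6 to 5.4 mm)
- short3: short steel lifter insert, bar 60 x 24 x 14 mm, length along x, origin under its centre, lying on the bench; 0.108 to 0.162 kg (lowers the pan 3.6 to 5.4 mm)
- short4: short steel lifter insert, bar 60 x 24 x 14 mm, length along x, origin under its centre, lying on the bench; 0.108 to 0.162 kg (lowers the pan 3.6 to 5.4 mm)
- oil: blue bottle, 60 mm diameter, 160 mm high, bystander
- tin: yellow can, 70 mm diameter, 70 mm high, bystander
- compound_bar: red-brown bar of polishing compound, 40 x 100 x 35 mm, bystander
- brush: bench brush lying along its x, bystander
Mind the look-alikes: they are no part of the job. What is shaped like the long3 but pink or purple is not meant.

How it is judged:
By the outcome, as a careful person would: the job done as asked, in the order asked, and still so for the second after the job is handed in, with the robot touching nothing.
Of long1, long2, long3, long4 only 2 to 4 are there at a start; the rules pass over those that are not, and their reading is None.
At some moment in a run one of wheel, long1, long2, short1, short2 may be knocked a few centimetres aside while the robot is not near it.
It also fails if it takes over 208 s, if anything falls off the work surface, if the arm or the gripper's body presses on something with over 40 N, if the wrist force passes 120 N, or if a joint passes its speed limit or range.

## Robot

A 6-joint arm with a two-finger parallel gripper is mounted at the origin on the work surface. World frame = base frame: x ahead of the robot, y to its left, z up, the work surface at z = 0. Lengths are in m, angles in degrees, forces in N, time in s.
With the tool pointing down it reaches from about 0.3 to 0.75 m from the base axis. Payload 8.5 kg.
Tool frame: the origin (TCP) lies on the mounting face of the last link; the fingertips stand 173 mm ahead of it and the grasp point (between the pads) lies 155 mm ahead of it (env.tips_ahead is the distance from the TCP to the fingertips, in m); z points along the fingers, x is the direction in which the jaws open and shut, and the axes are right-handed (so a half turn about z gives the same grasp; the last joint's range is limited). The gripper opens to 85 mm and grips with 20 to 120 N. Pads are 22 mm wide; open, the fingers measure 114 mm over their backs; the gripper's body (76 mm by 85 mm) begins 54 mm behind the grasp point. The pads swing forward as they close: fully open they stand 13 mm farther back than shut.
Start: joints at [-75.934, 21.807, 74.336, -0, 83.858, -12.336], TCP at [0.245, -0.493, 0.405] pointing down, gripper open.
Joint ranges: [-178.18, 178.18], [-50.72, 133.34], [12.68, 142.11], [-81.47, 261.47], [9.98, 163.14], [-165.26, 165.26]. Speed limits (degrees/s): [136.94, 136.94, 180, 180, 180, 180].

## Interface

Orientations are given as a 3x3 rotation matrix whose columns are the frame's x, y, z axes.
In Python, from rig import env gives the robot as it stands. The module is installed in compiled form; this text tells all that it offers.
- The arm moves only by the tool step_arm, never from a script. Its argument "increments" is a list of rows, each an object of numbers: "x", "y", "z": the shift along the tool's x, y, z in cm; "wx", "wy", "wz": the turn, a rotation vector about the tool's x, y, z in rad; "gripper": the finger opening in cm, from 0 to 8.54. A call has 1 to 20 rows; each row shifts and turns the commanded pose from where the row before left it, along the tool's axes as they then stand; what a row does not reach is not made up. A row lasts 1/10 s, in which the tool goes at most 50 mm and 8.59 degrees, less where a joint would pass 70% of its speed; a pose out of reach is approached as far as the arm can. A call with a gripper value outside its range is refused whole. The fingers move at their own pace and stop on an object; "newtons" is the grip in N (left out, the last holds). Time passes only in rows, so rows that do not move let the fingers close. It gives the time, the measured TCP pose, the force and the opening at its end, in the units of the state.
- env.observe(): the state, without advancing time (a new reading comes with each control period).
- env.get_image(name): name is "scene" or "top" or "wrist"; returns a dict with "color" (400x640x3 uint8, blue, green, red), "camera_matrix" (3x3 intrinsics, pixels), "distortion" ([k1, k2, p1, p2, k3] as OpenCV has them; the pictures are not rectified), "rvec" (rotation vector, rad) and "tvec" (3), from world to camera coordinates, as OpenCV has them. Camera axes: x right, y down, z forward; pixel columns grow to the right and rows downward; lengths in m; the calibration is good to about 2 mm. A picture is of the moment at which its call begins. There is no depth.
- env.close_job(): hands the job in, once; it reports no verdict.
The state is a dict: "time_s": time; "q": joint angles; "qvel": joint speeds; "joint_efforts": joint torques, N m; "position": TCP position; "tool_rot": TCP orientation; "ft_force": force on the tool from outside, world axes, zero at the start; "wrist_torque": the same for the moment, N m; "grip_width": finger opening in m.
Only numpy, scipy, OpenCV 4.12 (cv2) and the standard library are available. Lean on these libraries where they do the work, as an engineer would, in place of code of your own. Each camera call takes 0.05 s, during which the arm holds its last target. There are 200 camera calls.

## Working session

There is one attempt and no reset: what is moved stays moved. The work goes in short steps, Python scripts to look and compute and a tool call to move; the robot and the scene stay as the last step left them, time stands still between calls to the robot, and variables do not carry over. Pictures are saved under pics/ and viewed, about 12 in all and at most 16, crops included, and the job is handed in when it is done.

Besides the shell and the picture viewer there is one more tool, called as name([rows], argument=value, ...), one row to a line, values as JSON. step_arm: Moves the arm, as the interface text tells. Its arguments: {"type":"object","properties":{"increments":{"type":"array"},"newtons":{"type":"number"}},"required":["increments"]}

```bash
mkdir -p pics; cat > h.py <<'E'
import numpy as np, cv2
from rig import env
def shot(n,f=None):
    im=env.get_image(n)
    if f: cv2.imwrite('pics/'+f,im['color'])
    return im
def ray(im,uv):
    p=cv2.undistortPoints(np.array(uv,float).reshape(-1,1,2),im['camera_matrix'],np.array(im['distortion']))[:,0]
    R=cv2.Rodrigues(np.array(im['rvec'],float))[0];t=np.array(im['tvec'],float).ravel()
    return -R.T@t,(R.T@np.c_[p,np.ones(len(p))].T).T
def at(im,uv,z):
    c,d=ray(im,uv); return c+d*((z-c[2])/d[:,2:3])
def proj(im,P):
    return cv2.projectPoints(np.array(P,float).reshape(-1,1,3),np.array(im['rvec'],float),np.array(im['tvec'],float),im['camera_matrix'],np.array(im['distortion']))[0][:,0]
E
python3 - <<'E'
from h import *
for n in('top','scene','wrist'):
    im=shot(n,n+'0.png'); c,d=ray(im,[[320,200]]); print(n,c.round(3),d.round(3))
print(env.observe())
E
```

```text
top [ 0.391 -0.008  1.463] [[ 0.063 -0.008 -0.998]]
scene [ 0.814 -0.57   1.127] [[-0.272  0.482 -0.833]]
wrist [ 0.304 -0.462  0.374] [[-0.238 -0.135 -0.962]]
{'time_s': 0.15, 'q': array([-7.59333297e+01,  2.18336703e+01,  7.43706027e+01,  9.91556959e-04,
        8.38593638e+01, -1.23367893e+01]), 'qvel': array([ 0.00471969, -0.09341716, -0.24439325, -0.06375029,  0.01106313,
        0.08119751]), 'joint_efforts': array([ 1.84462442e-03, -4.48628283e+01, -2.31344426e+01, -1.82202821e-04,
        3.81310849e-03,  9.34426680e-06]), 'position': array([ 0.24456312, -0.49260526,  0.40426359]), 'tool_rot': array([[ 4.44687460e-01, -8.95685770e-01, -2.53258779e-04],
       [-8.95685153e-01, -4.44687460e-01,  1.08154800e-03],
       [-1.08134816e-03, -2.54110704e-04, -9.99999383e-01]]), 'ft_force': array([-0.13683683, -0.38257202, -0.28567935]), 'wrist_torque': array([-0.04138256,  0.02803596, -0.0333675 ]), 'grip_width': 0.08553664460823988}
```

View pics/top0.png

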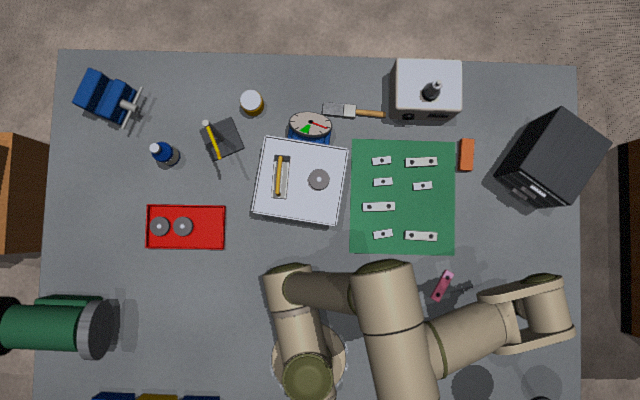

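View pics/scene0.png

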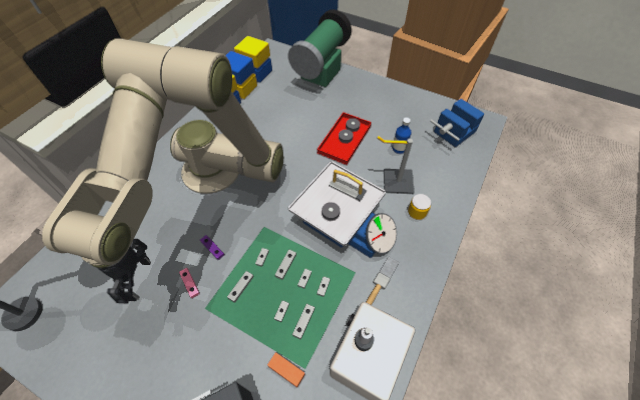

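```bash
cat >> h.py <<'E'
def blobs(m,lo,hi):
    cs,_=cv2.findContours(m.astype(np.uint8),cv2.RETR_EXTERNAL,cv2.CHAIN_APPROX_NONE)
    return [c for c in cs if lo<=cv2.contourArea(c)<=hi]
def rect(im,c,z):
    P=at(im,c.reshape(-1,2),z)[:,:2]*1000
    (cx,cy),(w,h),a=cv2.minAreaRect(P.astype(np.float32))
    if w<h: w,h,a=h,w,a+90
    return np.round([cx/1000,cy/1000],4),np.round([w,h],1),round((a+90)%180-90,1)
def masks(im):
    b=im['color'];hsv=cv2.cvtColor(b,cv2.COLOR_BGR2HSV);return [hsv[...,i].astype(int) for i in range(3)]
def bars(im):
    H,S,V=masks(im)
    g=cv2.morphologyEx(((H>50)&(H<90)&(S>90)).astype(np.uint8),cv2.MORPH_CLOSE,np.ones((35,35)))
    w=cv2.morphologyEx(((S<70)&(V>130)&(g>0)).astype(np.uint8),cv2.MORPH_CLOSE,np.ones((3,3)))
    for c in blobs(w,60,900):
        r=rect(im,c,.016); print('bar',cv2.boundingRect(c),*r)
E
python3 - <<'E'
from h import *
im=shot('top');bars(im)
H,S,V=masks(im)
for c in blobs(((H<8)|(H>172))&(S>150),1000,9000): print('tray',rect(im,c,.028),cv2.boundingRect(c))
for c in blobs((H>15)&(H<32)&(S>130),15,2000): print('yel',cv2.boundingRect(c),rect(im,c,.19),rect(im,c,.22))
w=cv2.morphologyEx(((S<40)&(V>170)).astype(np.uint8),cv2.MORPH_OPEN,np.ones((3,3)))
for c in blobs(w,2000,20000): print('white',cv2.boundingRect(c),rect(im,c,.12))
gray=cv2.GaussianBlur(cv2.cvtColor(im['color'],cv2.COLOR_BGR2GRAY),(3,3),0)
cir=cv2.HoughCircles(gray,cv2.HOUGH_GRADIENT,1,12,param1=120,param2=14,minRadius=8,maxRadius=14)
for u,v,r in cir[0]:
    if 130<u<345 and 140<v<250: print('circ',u,v,r,at(im,[[u,v]],.134)[0].round(4),at(im,[[u,v]],.027)[0].round(4))
z=cv2.resize(im['color'][90:260,130:360],None,fx=3.4,fy=3.4,interpolation=cv2.INTER_CUBIC);cv2.imwrite('pics/c1.png',z)
s=shot('scene');z=cv2.resize(s['color'][100:280,280:460],None,fx=3.3,fy=3.3,interpolation=cv2.INTER_CUBIC);cv2.imwrite('pics/c2.png',z)
E
```

```text
bar (405, 230, 33, 11) [ 0.3829 -0.335 ] [98.9 28.8] 88.2
bar (373, 228, 20, 11) [ 0.3856 -0.2157] [57.6 24.2] -79.0
bar (363, 202, 32, 9) [ 0.4688 -0.2015] [96.6 24.8] -88.3
bar (413, 181, 20, 9) [ 0.5378 -0.3376] [58.  22.1] -81.9
bar (374, 177, 19, 9) [ 0.547  -0.2137] [57.4 22.3] -83.8
bar (406, 157, 32, 10) [ 0.6133 -0.3332] [98.4 26.2] -85.2
bar (372, 156, 19, 9) [ 0.613  -0.2074] [57.7 22.3] -81.8
tray (array([0.3876, 0.3918]), array([243.3, 134.5]), -89.3) (145, 204, 81, 46)
yel (136, 394, 42, 6) (array([-0.0654,  0.401 ]), array([109.8,  13.1]), -87.7) (array([-0.0546,  0.3913]), array([107.2,  12.8]), -87.7)
yel (275, 156, 9, 40) (array([0.5352, 0.096 ]), array([107.6,  14.4]), -3.3) (array([0.5318, 0.0936]), array([105. ,  14.1]), -3.3)
yel (206, 126, 16, 34) (array([0.6217, 0.2793]), array([98.5, 11.6]), 23.6) (array([0.6162, 0.2725]), array([96.2, 11.4]), 23.6)
yel (241, 97, 23, 19) (array([0.7209, 0.1719]), array([61. , 40.7]), -63.5) (array([0.7132, 0.1677]), array([59.6, 39.8]), -63.5)
white (254, 138, 92, 86) (array([0.5295, 0.0408]), array([236.1, 219.6]), 82.4)
white (397, 58, 65, 52) (array([ 0.8295, -0.331 ]), array([191.3, 150.9]), -89.8)
circ 158.5 225.5 9.6 [0.3884 0.4372 0.134 ] [0.3882 0.473  0.027 ]
circ 181.5 225.5 9.1 [0.3904 0.3716 0.134 ] [0.3904 0.4022 0.027 ]
circ 317.5 179.5 10.5 [ 0.533  -0.0099  0.134 ] [ 0.5444 -0.0101  0.027 ]
circ 161.5 152.5 11.1 [0.5976 0.4406 0.134 ] [0.6142 0.4768 0.027 ]
```

View pics/c1.png

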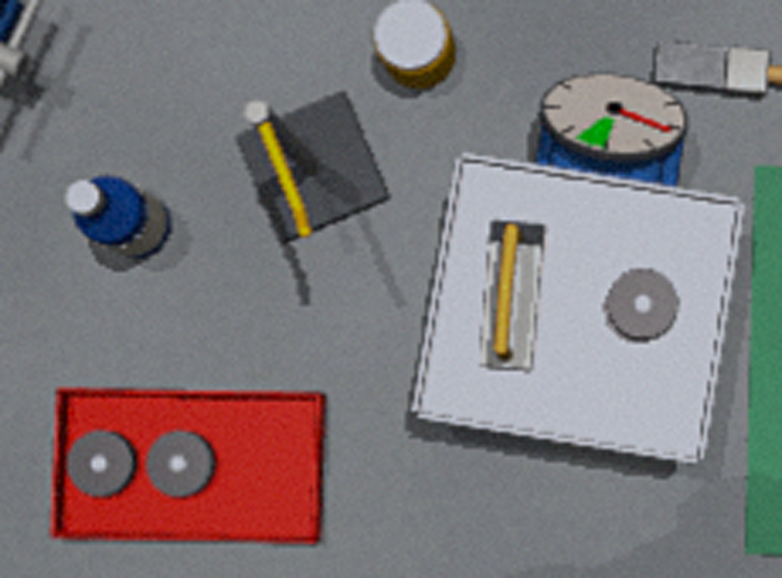

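View pics/c2.png

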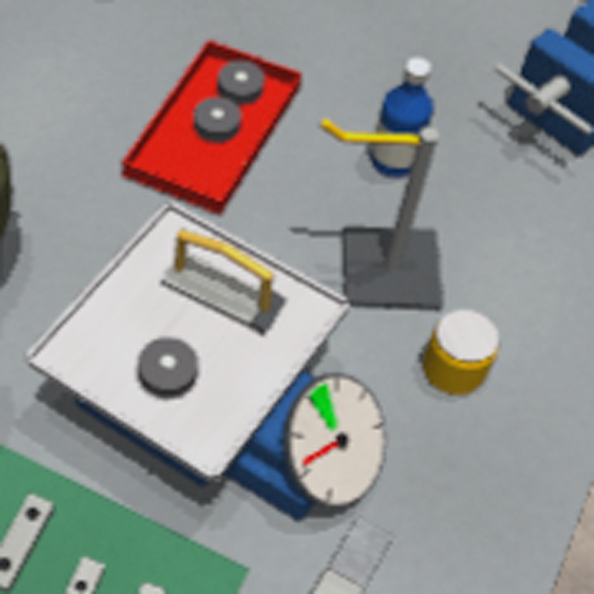

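```bash
cat >> h.py <<'E'
def tri(a,ua,b,ub):
    c1,d1=ray(a,[ua]);c2,d2=ray(b,[ub]);d1=d1[0]/np.linalg.norm(d1);d2=d2[0]/np.linalg.norm(d2)
    s=np.linalg.lstsq(np.c_[d1,-d2],c2-c1,rcond=None)[0];p,q=c1+s[0]*d1,c2+s[1]*d2
    return ((p+q)/2).round(4),round(np.linalg.norm(p-q)*1000,1)
def go(x,y,z,yaw):
    "tool-frame steps to bring grasp point to x,y,z with yaw deg: turn first, then shift in the turned frame"
    o=env.observe();R=o['tool_rot'];p=o['position']+R[:,2]*.155
    y0=np.degrees(np.arctan2(R[1,0],R[0,0]));dy=(yaw-y0+180)%360-180
    d=np.array([x,y,z])-p
    f=lambda a:np.round(100*np.array([np.cos(a)*d[0]+np.sin(a)*d[1],np.sin(a)*d[0]-np.cos(a)*d[1],-d[2]]),2)
    print('at',p.round(4),'yaw',round(y0,1),'tilt',R[:2,2].round(4),'wz',round(-np.radians(dy),3),'shift new frame',f(np.radians(yaw)),'old frame',f(np.radians(y0)),'F',o['ft_force'].round(1),'w',round(o['grip_width'],4),'t',o['time_s'])
E
python3 - <<'E'
from h import *
a=shot('top');b=shot('scene')
T=lambda u,v:[u/3.4+130,v/3.4+90]
C=lambda u,v:[u/3.3+280,v/3.3+100]
for n,p,q in [('wheel',(642,303),(168,360)),('post',(257,112),(428,134)),('tip',(305,236),(326,126)),('h+',(511,228),(268,277)),('h-',(503,355),(181,236)),
 ('p++',(465,155),(347,300)),('p+-',(742,203),(214,478)),('p--',(700,460),(30,357)),('p-+',(413,410),(170,205)),('dial',(615,108),(342,440)),('sp1',(98,464),(241,77)),('sp2',(178,464),(217,115))]:
    print(n,*tri(a,T(*p),b,C(*q)))
go(.505,.097,.28,86)
E
```

```text
wheel [ 0.5362 -0.0123  0.1351] 5.0
post [0.6679 0.2955 0.2296] 4.1
tip [0.5722 0.2536 0.2318] 8.9
h+ [0.5896 0.0962 0.1762] 3.8
h- [0.4882 0.1008 0.174 ] 9.8
p++ [0.6598 0.1422 0.1263] 6.1
p+- [ 0.628  -0.0953  0.1132] 6.3
p-- [ 0.4073 -0.0644  0.1162] 7.4
p-+ [0.4404 0.1783 0.1132] 2.4
dial [0.7146 0.0165 0.0818] 5.8
sp1 [0.3876 0.4751 0.0222] 5.8
sp2 [0.3897 0.4027 0.0206] 5.2
at [ 0.2446 -0.4926  0.2496] yaw -63.6 tilt [-0.0001  0.0003] wz -2.611 shift new frame [60.63 21.87 -3.04] old frame [-41.23 -49.54  -3.04] F [ 0.3 -0.   0.2] w 0.0857 t 0.35
```

step_arm([
  {"x": -2.75, "y": -3.34, "z": -0.2, "gripper": 6},
  {"x": -2.75, "y": -3.34, "z": -0.2},
  {"x": -2.75, "y": -3.34, "z": -0.2},
  {"x": -2.75, "y": -3.34, "z": -0.2},
  {"x": -2.75, "y": -3.34, "z": -0.2},
  {"x": -2.75, "y": -3.34, "z": -0.2},
  {"x": -2.75, "y": -3.34, "z": -0.2},
  {"x": -2.75, "y": -3.34, "z": -0.2},
  {"x": -2.75, "y": -3.34, "z": -0.2},
  {"x": -2.75, "y": -3.34, "z": -0.2},
  {"x": -2.75, "y": -3.34, "z": -0.2},
  {"x": -2.75, "y": -3.34, "z": -0.2},
  {"x": -2.75, "y": -3.34, "z": -0.2},
  {"x": -2.75, "y": -3.34, "z": -0.2},
  {"x": -2.75, "y": -3.34, "z": -0.2},
])

```text
invalid input at $.increments[0]: expected keys x, y, z, wx, wy, wz, gripper
```

step_arm([
  {"wz": -0.145},
  {"wz": -0.145},
  {"wz": -0.145},
  {"wz": -0.145},
  {"wz": -0.145},
  {"wz": -0.145},
  {"wz": -0.145},
  {"wz": -0.145},
  {"wz": -0.145},
  {"wz": -0.145},
  {"wz": -0.145},
  {"wz": -0.145},
  {"wz": -0.145},
  {"wz": -0.145},
  {"wz": -0.145},
  {"wz": -0.145},
  {"wz": -0.145},
  {"wz": -0.145},
  {},
  {},
])

```text
invalid input at $.increments[0]: expected keys x, y, z, wx, wy, wz, gripper
```

```bash
python3 - <<'E'
from h import *
go(.510,.099,.182,86)
im=shot('wrist','w1.png'); print(proj(im,[[.538,.097,.186],[.51,.099,.18],[.488,.1,.175]]))
E
```

```text
at [ 0.2446 -0.4926  0.2496] yaw -63.6 tilt [-0.0001  0.0003] wz -2.611 shift new frame [60.86 22.35  6.76] old frame [-41.18 -50.08   6.76] F [ 0.3 -0.   0.2] w 0.0857 t 0.35
[[5364.2623464  6460.64005645]
 [2708.84869428 2936.02631598]
 [1565.8593913  1540.15964028]]
```

View pics/w1.png

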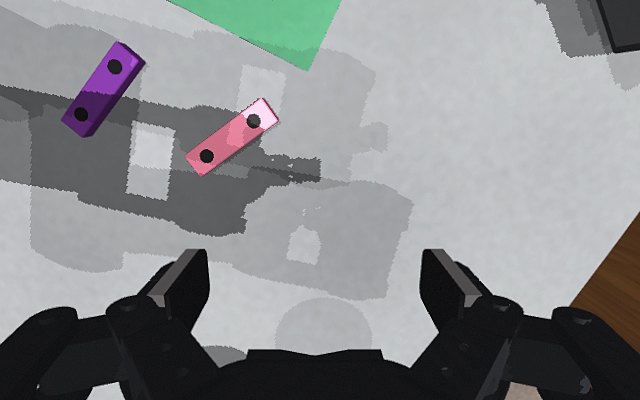

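step_arm([
  {"x": -2.94, "y": -3.58, "z": -0.2, "wx": 0, "wy": 0, "wz": 0, "gripper": 6},
  {"x": -2.94, "y": -3.58, "z": -0.2, "wx": 0, "wy": 0, "wz": 0, "gripper": 6},
  {"x": -2.94, "y": -3.58, "z": -0.2, "wx": 0, "wy": 0, "wz": 0, "gripper": 6},
  {"x": -2.94, "y": -3.58, "z": -0.2, "wx": 0, "wy": 0, "wz": 0, "gripper": 6},
  {"x": -2.94, "y": -3.58, "z": -0.2, "wx": 0, "wy": 0, "wz": 0, "gripper": 6},
  {"x": -2.94, "y": -3.58, "z": -0.2, "wx": 0, "wy": 0, "wz": 0, "gripper": 6},
  {"x": -2.94, "y": -3.58, "z": -0.2, "wx": 0, "wy": 0, "wz": 0, "gripper": 6},
  {"x": -2.94, "y": -3.58, "z": -0.2, "wx": 0, "wy": 0, "wz": 0, "gripper": 6},
  {"x": -2.94, "y": -3.58, "z": -0.2, "wx": 0, "wy": 0, "wz": 0, "gripper": 6},
  {"x": -2.94, "y": -3.58, "z": -0.2, "wx": 0, "wy": 0, "wz": 0, "gripper": 6},
  {"x": -2.94, "y": -3.58, "z": -0.2, "wx": 0, "wy": 0, "wz": 0, "gripper": 6},
  {"x": -2.94, "y": -3.58, "z": -0.2, "wx": 0, "wy": 0, "wz": 0, "gripper": 6},
  {"x": -2.94, "y": -3.58, "z": -0.2, "wx": 0, "wy": 0, "wz": 0, "gripper": 6},
  {"x": -2.94, "y": -3.58, "z": -0.2, "wx": 0, "wy": 0, "wz": 0, "gripper": 6},
])

```text
time_s: 1.8
position: [0.5108, 0.101, 0.4329]
tool_rot: [[0.445, -0.896, 0.0], [-0.896, -0.445, -0.0], [0.0, -0.0, -1.0]]
ft_force: [1.4, -1.5, 0.8]
grip_width: 0.0599
```

step_arm([
  {"x": 0, "y": 0, "z": 0, "wx": 0, "wy": 0, "wz": -0.145, "gripper": 6},
  {"x": 0, "y": 0, "z": 0, "wx": 0, "wy": 0, "wz": -0.145, "gripper": 6},
  {"x": 0, "y": 0, "z": 0, "wx": 0, "wy": 0, "wz": -0.145, "gripper": 6},
  {"x": 0, "y": 0, "z": 0, "wx": 0, "wy": 0, "wz": -0.145, "gripper": 6},
  {"x": 0, "y": 0, "z": 0, "wx": 0, "wy": 0, "wz": -0.145, "gripper": 6},
  {"x": 0, "y": 0, "z": 0, "wx": 0, "wy": 0, "wz": -0.145, "gripper": 6},
  {"x": 0, "y": 0, "z": 0, "wx": 0, "wy": 0, "wz": -0.145, "gripper": 6},
  {"x": 0, "y": 0, "z": 0, "wx": 0, "wy": 0, "wz": -0.145, "gripper": 6},
  {"x": 0, "y": 0, "z": 0, "wx": 0, "wy": 0, "wz": -0.145, "gripper": 6},
  {"x": 0, "y": 0, "z": 0, "wx": 0, "wy": 0, "wz": -0.145, "gripper": 6},
  {"x": 0, "y": 0, "z": 0, "wx": 0, "wy": 0, "wz": -0.145, "gripper": 6},
  {"x": 0, "y": 0, "z": 0, "wx": 0, "wy": 0, "wz": -0.145, "gripper": 6},
  {"x": 0, "y": 0, "z": 0, "wx": 0, "wy": 0, "wz": -0.145, "gripper": 6},
  {"x": 0, "y": 0, "z": 0, "wx": 0, "wy": 0, "wz": -0.145, "gripper": 6},
  {"x": 0, "y": 0, "z": 0, "wx": 0, "wy": 0, "wz": -0.145, "gripper": 6},
  {"x": 0, "y": 0, "z": 0, "wx": 0, "wy": 0, "wz": -0.145, "gripper": 6},
  {"x": 0, "y": 0, "z": 0, "wx": 0, "wy": 0, "wz": -0.145, "gripper": 6},
  {"x": 0, "y": 0, "z": 0, "wx": 0, "wy": 0, "wz": -0.145, "gripper": 6},
  {"x": 0, "y": 0, "z": 0, "wx": 0, "wy": 0, "wz": 0, "gripper": 6},
])

```text
time_s: 3.7
position: [0.5104, 0.0989, 0.4327]
tool_rot: [[0.069, 0.998, -0.0], [0.998, -0.069, -0.0], [-0.0, -0.0, -1.0]]
ft_force: [0.2, 0.1, 0.1]
grip_width: 0.0599
```

```bash
python3 - <<'E'
from h import *
go(.510,.099,.182,86)
im=shot('wrist','w2.png'); print(proj(im,[[.538,.097,.186],[.51,.099,.18],[.488,.1,.175]]))
E
```

```text
at [0.5104 0.0989 0.2777] yaw 86.0 tilt [-0. -0.] wz 0.0 shift new frame [ 0.01 -0.04  9.57] old frame [ 0.01 -0.04  9.57] F [0.2 0.1 0.1] w 0.0599 t 3.7
[[311.7140382  246.52910138]
 [311.77156363 203.04819081]
 [310.94586339 168.42514069]]
```

View pics/w2.png

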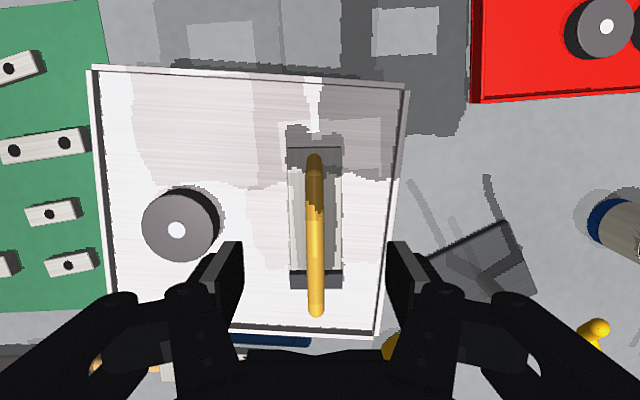

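step_arm([
  {"x": 0, "y": 0, "z": 3, "wx": 0, "wy": 0, "wz": 0, "gripper": 6},
  {"x": 0, "y": 0, "z": 3, "wx": 0, "wy": 0, "wz": 0, "gripper": 6},
  {"x": 0, "y": 0, "z": 2, "wx": 0, "wy": 0, "wz": 0, "gripper": 6},
  {"x": 0, "y": 0, "z": 1.5, "wx": 0, "wy": 0, "wz": 0, "gripper": 6},
  {"x": 0, "y": 0, "z": 0, "wx": 0, "wy": 0, "wz": 0, "gripper": 6},
  {"x": 0, "y": 0, "z": 0, "wx": 0, "wy": 0, "wz": 0, "gripper": 0},
  {"x": 0, "y": 0, "z": 0, "wx": 0, "wy": 0, "wz": 0, "gripper": 0},
  {"x": 0, "y": 0, "z": 0, "wx": 0, "wy": 0, "wz": 0, "gripper": 0},
  {"x": 0, "y": 0, "z": 0, "wx": 0, "wy": 0, "wz": 0, "gripper": 0},
  {"x": 0, "y": 0, "z": 0, "wx": 0, "wy": 0, "wz": 0, "gripper": 0},
  {"x": 0, "y": 0, "z": 0, "wx": 0, "wy": 0, "wz": 0, "gripper": 0},
  {"x": 0, "y": 0, "z": 0, "wx": 0, "wy": 0, "wz": 0, "gripper": 0},
], newtons=80)

```text
time_s: 4.95
position: [0.5106, 0.0989, 0.3379]
tool_rot: [[0.071, 0.997, 0.001], [0.997, -0.071, 0.0], [0.0, 0.001, -1.0]]
ft_force: [0.4, 1.0, -0.5]
grip_width: 0.0091
```

step_arm([
  {"x": 0, "y": 0, "z": -1, "wx": 0, "wy": 0, "wz": 0, "gripper": 0},
  {"x": 0, "y": 0, "z": -2, "wx": 0, "wy": 0, "wz": 0, "gripper": 0},
  {"x": 0, "y": 0, "z": -2.5, "wx": 0, "wy": 0, "wz": 0, "gripper": 0},
  {"x": 0, "y": 0, "z": -2.5, "wx": 0, "wy": 0, "wz": 0, "gripper": 0},
  {"x": 0, "y": 0, "z": 0, "wx": 0, "wy": 0, "wz": 0, "gripper": 0},
  {"x": 0, "y": 0, "z": 0, "wx": 0, "wy": 0, "wz": 0, "gripper": 0},
  {"x": 0, "y": 0, "z": 0, "wx": 0, "wy": 0, "wz": 0, "gripper": 0},
])

```text
time_s: 5.65
position: [0.5103, 0.0989, 0.4163]
tool_rot: [[0.071, 0.997, -0.003], [0.997, -0.071, 0.0], [-0.0, -0.003, -1.0]]
ft_force: [-0.9, 0.2, -2.2]
grip_width: 0.0095
```

```bash
python3 - <<'E'
from h import *
# gripper on the hook: seat bar apex at (55 out); grip point 28 mm along 113.6 deg
post=np.array([.668,.2957]);u=np.array([-.9164,-.4003]);n=np.array([-.4003,.9164])
for out,z in((.15,.258),(.055,.258)):
    print((post+u*out+n*.028).round(4)); go(*(post+u*out+n*.028),z,23.6)
im=shot('wrist','w3.png');s=shot('scene')
cv2.imwrite('pics/c3.png',np.hstack([cv2.resize(s['color'][90:260,260:460],(640,544)),])) 
E
```

```text
[0.5193 0.2613]
at [0.5098 0.0989 0.2613] yaw 85.9 tilt [-0.003   0.0001] wz 1.088 shift new frame [  7.38 -14.5    0.33] old frame [16.27 -0.2   0.33] F [-0.9  0.2 -2.2] w 0.0095 t 5.65
[0.6064 0.2993]
at [0.5098 0.0989 0.2613] yaw 85.9 tilt [-0.003   0.0001] wz 1.088 shift new frame [ 16.88 -14.5    0.33] old frame [20.68  8.22  0.33] F [-0.9  0.2 -2.2] w 0.0095 t 5.65
```

View pics/c3.png

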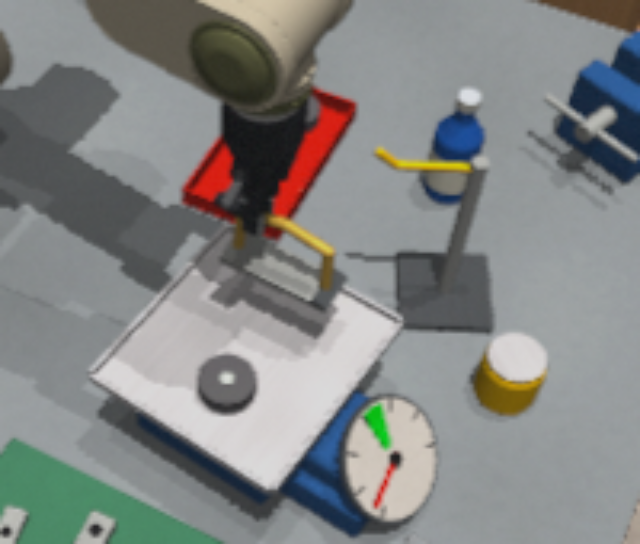

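step_arm([
  {"x": 0, "y": 0, "z": 0, "wx": 0, "wy": 0, "wz": 0.136, "gripper": 0},
  {"x": 0, "y": 0, "z": 0, "wx": 0, "wy": 0, "wz": 0.136, "gripper": 0},
  {"x": 0, "y": 0, "z": 0, "wx": 0, "wy": 0, "wz": 0.136, "gripper": 0},
  {"x": 0, "y": 0, "z": 0, "wx": 0, "wy": 0, "wz": 0.136, "gripper": 0},
  {"x": 0, "y": 0, "z": 0, "wx": 0, "wy": 0, "wz": 0.136, "gripper": 0},
  {"x": 0, "y": 0, "z": 0, "wx": 0, "wy": 0, "wz": 0.136, "gripper": 0},
  {"x": 0, "y": 0, "z": 0, "wx": 0, "wy": 0, "wz": 0.136, "gripper": 0},
  {"x": 0, "y": 0, "z": 0, "wx": 0, "wy": 0, "wz": 0.136, "gripper": 0},
  {"x": 1.23, "y": -2.42, "z": 0.05, "wx": 0, "wy": 0, "wz": 0, "gripper": 0},
  {"x": 1.23, "y": -2.42, "z": 0.05, "wx": 0, "wy": 0, "wz": 0, "gripper": 0},
  {"x": 1.23, "y": -2.42, "z": 0.05, "wx": 0, "wy": 0, "wz": 0, "gripper": 0},
  {"x": 1.23, "y": -2.42, "z": 0.05, "wx": 0, "wy": 0, "wz": 0, "gripper": 0},
  {"x": 1.23, "y": -2.42, "z": 0.05, "wx": 0, "wy": 0, "wz": 0, "gripper": 0},
  {"x": 1.23, "y": -2.42, "z": 0.05, "wx": 0, "wy": 0, "wz": 0, "gripper": 0},
  {"x": 0, "y": 0, "z": 0, "wx": 0, "wy": 0, "wz": 0, "gripper": 0},
  {"x": 0, "y": 0, "z": 0, "wx": 0, "wy": 0, "wz": 0, "gripper": 0},
])

```text
time_s: 7.35
position: [0.5199, 0.2618, 0.4138]
tool_rot: [[0.916, 0.401, -0.002], [0.401, -0.916, -0.001], [-0.002, -0.0, -1.0]]
ft_force: [0.1, -0.1, -3.1]
grip_width: 0.0093
```

```bash
python3 - <<'E'
from h import *
post=np.array([.668,.2957]);u=np.array([-.9164,-.4003]);n=np.array([-.4003,.9164])
go(*(post+u*.055+n*.028),.258,23.6)
s=shot('scene')
cv2.imwrite('pics/c4.png',cv2.resize(s['color'][90:230,300:460],(640,560),interpolation=cv2.INTER_CUBIC))
E
```

```text
at [0.5197 0.2617 0.2588] yaw 23.7 tilt [-0.0016 -0.0007] wz 0.001 shift new frame [9.45 0.02 0.08] old frame [9.45 0.03 0.08] F [ 0.1 -0.1 -3.1] w 0.0093 t 7.35
```

View pics/c4.png

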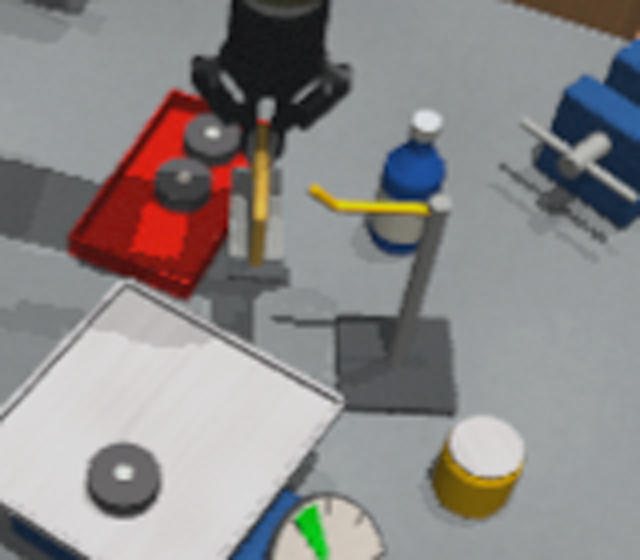

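step_arm([
  {"x": 1.2, "y": 0, "z": 0, "wx": 0, "wy": 0, "wz": 0, "gripper": 0},
  {"x": 1.2, "y": 0, "z": 0, "wx": 0, "wy": 0, "wz": 0, "gripper": 0},
  {"x": 1.2, "y": 0, "z": 0, "wx": 0, "wy": 0, "wz": 0, "gripper": 0},
  {"x": 1.2, "y": 0, "z": 0, "wx": 0, "wy": 0, "wz": 0, "gripper": 0},
  {"x": 1.2, "y": 0, "z": 0, "wx": 0, "wy": 0, "wz": 0, "gripper": 0},
  {"x": 1.2, "y": 0, "z": 0, "wx": 0, "wy": 0, "wz": 0, "gripper": 0},
  {"x": 1.2, "y": 0, "z": 0, "wx": 0, "wy": 0, "wz": 0, "gripper": 0},
  {"x": 1.05, "y": 0, "z": 0, "wx": 0, "wy": 0, "wz": 0, "gripper": 0},
  {"x": 0, "y": 0, "z": 0, "wx": 0, "wy": 0, "wz": 0, "gripper": 0},
  {"x": 0, "y": 0, "z": 0, "wx": 0, "wy": 0, "wz": 0, "gripper": 0},
])

```text
time_s: 8.4
position: [0.6066, 0.2985, 0.4144]
tool_rot: [[0.917, 0.4, -0.001], [0.4, -0.917, -0.0], [-0.001, -0.0, -1.0]]
ft_force: [0.6, 0.3, -3.3]
grip_width: 0.0095
```

step_arm([
  {"x": 0, "y": 0, "z": 0.7, "wx": 0, "wy": 0, "wz": 0, "gripper": 0},
  {"x": 0, "y": 0, "z": 0.7, "wx": 0, "wy": 0, "wz": 0, "gripper": 0},
  {"x": 0, "y": 0, "z": 0.7, "wx": 0, "wy": 0, "wz": 0, "gripper": 0},
  {"x": 0, "y": 0, "z": 0.7, "wx": 0, "wy": 0, "wz": 0, "gripper": 0},
  {"x": 0, "y": 0, "z": 0, "wx": 0, "wy": 0, "wz": 0, "gripper": 0},
  {"x": 0, "y": 0, "z": 0, "wx": 0, "wy": 0, "wz": 0, "gripper": 0},
])

```text
time_s: 9.0
position: [0.6065, 0.2994, 0.3866]
tool_rot: [[0.916, 0.4, -0.0], [0.4, -0.916, -0.0], [-0.0, -0.0, -1.0]]
ft_force: [0.8, 0.4, -1.9]
grip_width: 0.0095
```

step_arm([
  {"x": 0, "y": 0, "z": 0.2, "wx": 0, "wy": 0, "wz": 0, "gripper": 0},
  {"x": 0, "y": 0, "z": 0.1, "wx": 0, "wy": 0, "wz": 0, "gripper": 0},
  {"x": 0, "y": 0, "z": 0, "wx": 0, "wy": 0, "wz": 0, "gripper": 0},
  {"x": 0, "y": 0, "z": 0, "wx": 0, "wy": 0, "wz": 0, "gripper": 0},
])

```text
time_s: 9.4
position: [0.6065, 0.2994, 0.3838]
tool_rot: [[0.916, 0.4, 0.0], [0.4, -0.916, 0.0], [0.0, -0.0, -1.0]]
ft_force: [-0.8, 0.0, -3.0]
grip_width: 0.0089
```

step_arm([
  {"x": 0, "y": 0, "z": 0.1, "wx": 0, "wy": 0, "wz": 0, "gripper": 0},
  {"x": 0, "y": 0, "z": 0.1, "wx": 0, "wy": 0, "wz": 0, "gripper": 0},
  {"x": 0, "y": 0, "z": 0, "wx": 0, "wy": 0, "wz": 0, "gripper": 0},
  {"x": 0, "y": 0, "z": 0, "wx": 0, "wy": 0, "wz": 0, "gripper": 0},
])

```text
time_s: 9.8
position: [0.6065, 0.2994, 0.3819]
tool_rot: [[0.916, 0.4, 0.0], [0.4, -0.916, 0.0], [0.0, 0.0, -1.0]]
ft_force: [-0.0, 0.0, -1.3]
grip_width: 0.0094
```

step_arm([
  {"x": 0, "y": 0, "z": 0.1, "wx": 0, "wy": 0, "wz": 0, "gripper": 0},
  {"x": 0, "y": 0, "z": 0, "wx": 0, "wy": 0, "wz": 0, "gripper": 0},
  {"x": 0, "y": 0, "z": 0, "wx": 0, "wy": 0, "wz": 0, "gripper": 0},
])

```text
time_s: 10.1
position: [0.6065, 0.2994, 0.3814]
tool_rot: [[0.916, 0.4, 0.001], [0.4, -0.916, 0.0], [0.001, 0.0, -1.0]]
ft_force: [1.0, 1.2, 4.4]
grip_width: 0.0094
```

step_arm([
  {"x": 0, "y": 0, "z": -0.05, "wx": 0, "wy": 0, "wz": 0, "gripper": 0},
  {"x": 0, "y": 0, "z": 0, "wx": 0, "wy": 0, "wz": 0, "gripper": 1.5},
  {"x": 0, "y": 0, "z": 0, "wx": 0, "wy": 0, "wz": 0, "gripper": 2.5},
  {"x": 0, "y": 0, "z": 0, "wx": 0, "wy": 0, "wz": 0, "gripper": 3.5},
  {"x": 0, "y": 0, "z": 0, "wx": 0, "wy": 0, "wz": 0, "gripper": 4},
  {"x": 0, "y": 0, "z": 0, "wx": 0, "wy": 0, "wz": 0, "gripper": 4},
  {"x": 0, "y": 0, "z": -1, "wx": 0, "wy": 0, "wz": 0, "gripper": 4},
  {"x": 0, "y": 0, "z": -2, "wx": 0, "wy": 0, "wz": 0, "gripper": 4},
  {"x": 0, "y": 0, "z": -3, "wx": 0, "wy": 0, "wz": 0, "gripper": 4},
  {"x": 0, "y": 0, "z": -3, "wx": 0, "wy": 0, "wz": 0, "gripper": 4},
])

```text
time_s: 11.1
position: [0.6063, 0.2993, 0.473]
tool_rot: [[0.916, 0.4, 0.0], [0.4, -0.916, 0.0], [0.0, 0.0, -1.0]]
ft_force: [-0.5, 0.5, 0.0]
grip_width: 0.0398
```

```bash
python3 - <<'E'
from h import *
go(.535,-.011,.28,23.6)
s=shot('scene');t=shot('top')
cv2.imwrite('pics/c5.png',np.hstack([cv2.resize(s['color'][100:280,330:450],(400,600),interpolation=cv2.INTER_CUBIC),cv2.resize(t['color'][90:260,230:345],(400,600),interpolation=cv2.INTER_CUBIC)]))
H,S,V=masks(t)
g=cv2.GaussianBlur(cv2.cvtColor(t['color'],cv2.COLOR_BGR2GRAY),(3,3),0)
cir=cv2.HoughCircles(g,cv2.HOUGH_GRADIENT,1,12,param1=120,param2=12,minRadius=8,maxRadius=13)
for u,v,r in cir[0]:
    if 130<u<345 and 140<v<250: print('circ',u,v,r,at(t,[[u,v]],.143)[0].round(4))
E
```

```text
at [0.6063 0.2993 0.318 ] yaw 23.6 tilt [0.0002 0.0001] wz 0.0 shift new frame [-18.96  25.58   3.8 ] old frame [-18.96  25.58   3.8 ] F [-0.5  0.5  0. ] w 0.0398 t 11.1
circ 318.5 178.5 10.6 [ 0.535  -0.0127  0.143 ]
```

View pics/c5.png

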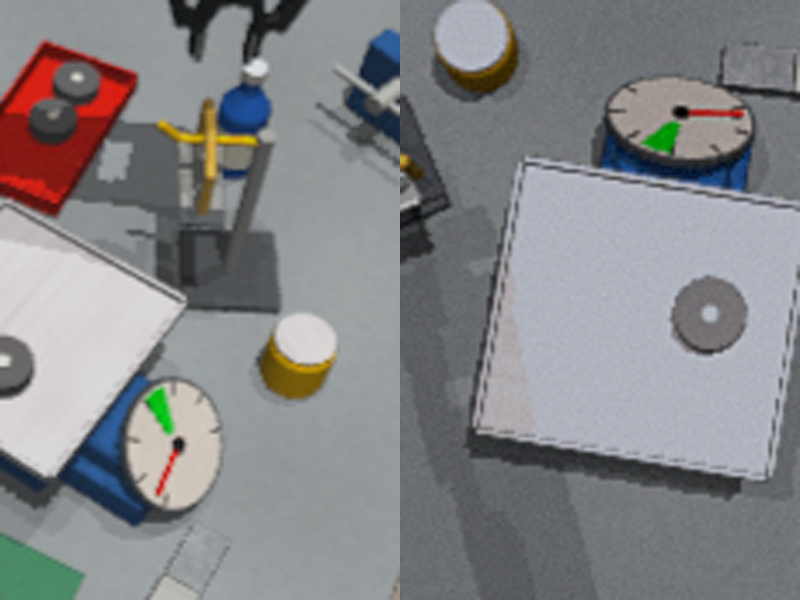

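step_arm([
  {"x": 0, "y": 0, "z": 0, "wx": 0, "wy": 0, "wz": 0.137, "gripper": 8.5},
  {"x": 0, "y": 0, "z": 0, "wx": 0, "wy": 0, "wz": 0.137, "gripper": 8.5},
  {"x": 0, "y": 0, "z": 0, "wx": 0, "wy": 0, "wz": 0.138, "gripper": 8.5},
  {"x": -0.89, "y": 3.9, "z": 0, "wx": 0, "wy": 0, "wz": 0, "gripper": 8.5},
  {"x": -0.89, "y": 3.9, "z": 0, "wx": 0, "wy": 0, "wz": 0, "gripper": 8.5},
  {"x": -0.89, "y": 3.9, "z": 0, "wx": 0, "wy": 0, "wz": 0, "gripper": 8.5},
  {"x": -0.89, "y": 3.9, "z": 0, "wx": 0, "wy": 0, "wz": 0, "gripper": 8.5},
  {"x": -0.89, "y": 3.9, "z": 2, "wx": 0, "wy": 0, "wz": 0, "gripper": 8.5},
  {"x": -0.89, "y": 3.9, "z": 2, "wx": 0, "wy": 0, "wz": 0, "gripper": 8.5},
  {"x": -0.89, "y": 3.9, "z": 2, "wx": 0, "wy": 0, "wz": 0, "gripper": 8.5},
  {"x": -0.89, "y": 3.9, "z": 2, "wx": 0, "wy": 0, "wz": 0, "gripper": 8.5},
  {"x": 0, "y": 0, "z": 2, "wx": 0, "wy": 0, "wz": 0, "gripper": 8.5},
  {"x": 0, "y": 0, "z": 2, "wx": 0, "wy": 0, "wz": 0, "gripper": 8.5},
  {"x": 0, "y": 0, "z": 2, "wx": 0, "wy": 0, "wz": 0, "gripper": 8.5},
  {"x": 0, "y": 0, "z": 0, "wx": 0, "wy": 0, "wz": 0, "gripper": 8.5},
  {"x": 0, "y": 0, "z": 0, "wx": 0, "wy": 0, "wz": 0, "gripper": 8.5},
])

```text
time_s: 12.8
position: [0.5355, -0.0126, 0.3318]
tool_rot: [[1.0, 0.0, 0.0], [0.0, -1.0, -0.0], [0.0, 0.0, -1.0]]
ft_force: [0.7, 0.3, 0.9]
grip_width: 0.0852
```

```bash
python3 - <<'E'
from h import *
go(.535,-.0125,.139,0)
im=shot('wrist','w4.png');H,S,V=masks(im)
print(proj(im,[[.535,-.0125,.143],[.535,-.0125,.121]]), env.tips_ahead)
g=cv2.medianBlur(cv2.cvtColor(im['color'],cv2.COLOR_BGR2GRAY),5)
print(cv2.HoughCircles(g,cv2.HOUGH_GRADIENT,1,30,param1=100,param2=30,minRadius=30,maxRadius=110))
E
```

```text
at [ 0.5355 -0.0126  0.1768] yaw 0.0 tilt [ 0.0003 -0.0001] wz 0.0 shift new frame [-0.05 -0.01  3.78] old frame [-0.05 -0.01  3.78] F [0.7 0.3 0.9] w 0.0852 t 12.8
[[312.58264758 244.58435101]
 [312.71486127 228.53581682]] 0.1734
[[[318.5 237.5  62. ]]]
```

View pics/w4.png

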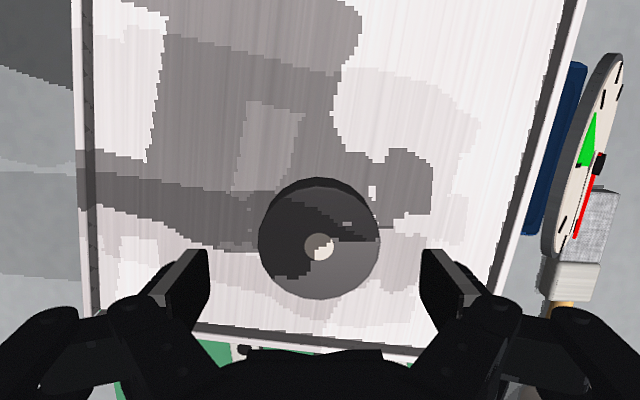

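step_arm([
  {"x": 0, "y": 0, "z": 2, "wx": 0, "wy": 0, "wz": 0, "gripper": 8.5},
  {"x": 0, "y": 0, "z": 1.8, "wx": 0, "wy": 0, "wz": 0, "gripper": 8.5},
  {"x": 0, "y": 0, "z": 0, "wx": 0, "wy": 0, "wz": 0, "gripper": 8.5},
  {"x": 0, "y": 0, "z": 0, "wx": 0, "wy": 0, "wz": 0, "gripper": 4},
  {"x": 0, "y": 0, "z": 0, "wx": 0, "wy": 0, "wz": 0, "gripper": 4},
  {"x": 0, "y": 0, "z": 0, "wx": 0, "wy": 0, "wz": 0, "gripper": 4},
  {"x": 0, "y": 0, "z": 0, "wx": 0, "wy": 0, "wz": 0, "gripper": 4},
  {"x": 0, "y": 0, "z": 0, "wx": 0, "wy": 0, "wz": 0, "gripper": 4},
  {"x": 0, "y": 0, "z": 0, "wx": 0, "wy": 0, "wz": 0, "gripper": 4},
], newtons=40)

```text
time_s: 13.75
position: [0.5354, -0.0127, 0.2935]
tool_rot: [[1.0, -0.0, 0.001], [-0.0, -1.0, -0.0], [0.001, 0.0, -1.0]]
ft_force: [1.2, -0.2, 1.0]
grip_width: 0.0588
```

step_arm([
  {"x": 0, "y": 0, "z": -2, "wx": 0, "wy": 0, "wz": 0, "gripper": 4},
  {"x": 0, "y": 0, "z": -3, "wx": 0, "wy": 0, "wz": 0, "gripper": 4},
  {"x": 0, "y": 0, "z": -3, "wx": 0, "wy": 0, "wz": 0, "gripper": 4},
  {"x": 0, "y": 0, "z": 0, "wx": 0, "wy": 0, "wz": 0, "gripper": 4},
])

```text
time_s: 14.15
position: [0.5354, -0.0126, 0.3766]
tool_rot: [[1.0, 0.0, 0.006], [0.0, -1.0, -0.002], [0.006, 0.002, -1.0]]
ft_force: [0.5, 0.6, -0.8]
grip_width: 0.0588
```

```bash
cat >> h.py <<'E'
def needle():
    "needle and green-sector angles on the dial plane, clockwise from top, deg"
    a=np.radians(-7.6);ux=np.array([np.cos(a),np.sin(a),0]);n=(ux+[0,0,1])/2**.5;up=np.array([-ux[0],-ux[1],1])/2**.5;rt=np.cross(up,n)
    for nm in('top','scene'):
        im=shot(nm);H,S,V=masks(im);O=np.array([.530+.175*ux[0],.0408+.175*ux[1],.085])
        def pl(m):
            v,u=np.nonzero(m);c,d=ray(im,np.c_[u,v]);s=((O-c)@n)/(d@n);return c+s[:,None]*d
        near=np.zeros(H.shape,bool);q=proj(im,O)[0].astype(int);near[q[1]-28:q[1]+28,q[0]-28:q[0]+28]=1
        dk=near&(V<60); lab,L,st,ce=cv2.connectedComponentsWithStats(dk.astype(np.uint8))
        P=pl(near&(S<90)&(V>130));P=P[np.linalg.norm(P-O,axis=1)<.055]
        ang=lambda X,C:np.degrees(np.arctan2((X-C)@rt,(X-C)@up))
        for k in('grn','red'):
            X=pl(near&(S>140)&(V>60)&(((H>50)&(H<75)) if k=='grn' else ((H<8)|(H>172))))
            X=X[np.linalg.norm(X-O,axis=1)<.05]
            if k=='grn':C=O
            if len(X)>4:
                m=X.mean(0);print(nm,k,len(X),'centroid',round((m-O)@rt*1000,1),round((m-O)@up*1000,1),'ang',np.percentile(ang(X,O),[5,50,95]).round(0),end=' | ')
        hub=min([c for c in range(1,lab) if 4<st[c,4]<80],key=lambda c:np.hypot(*(ce[c]-q)),default=None)
        if hub: h=ray(im,[ce[hub]]);c,d=h;hp=c+((O-c)@n)/(d[0]@n)*d[0];print('hub',ce[hub].round(1),round((hp-O)@rt*1000,1),round((hp-O)@up*1000,1),'needle about hub',ang(m[None],hp).round(1),'-> pan mm',((ang(m[None],hp)+120)%360/70*np.pi/180*1000).round(2))
E
python3 - <<'E'
from h import *
go(.388,.325,.1,0);go(.388,.325,.025,0);needle()
E
```

```text
at [ 0.5363 -0.0129  0.2217] yaw 0.0 tilt [ 0.006  -0.0016] wz 0.0 shift new frame [-14.83 -33.79  12.17] old frame [-14.83 -33.79  12.17] F [ 0.5  0.6 -0.8] w 0.0588 t 14.15
at [ 0.5363 -0.0129  0.2217] yaw 0.0 tilt [ 0.006  -0.0016] wz 0.0 shift new frame [-14.83 -33.79  19.67] old frame [-14.83 -33.79  19.67] F [ 0.5  0.6 -0.8] w 0.0588 t 14.15
top grn 50 centroid 10.1 27.1 ang [ 4. 21. 44.] | top red 16 centroid -21.0 -28.0 ang [-157. -143. -134.] | hub [310.4 121.1] 0.9 -18.2 needle about hub [-114.1] -> pan mm [1.47]
scene grn 52 centroid 14.0 27.3 ang [12. 29. 50.] | scene red 14 centroid -13.7 -25.1 ang [-175. -149.  -27.] | hub [383.1 232.9] 6.6 -14.2 needle about hub [-118.2] -> pan mm [0.44]
```

step_arm([
  {"x": -1.85, "y": -4.22, "z": 0, "wx": 0, "wy": 0, "wz": 0, "gripper": 4},
  {"x": -1.85, "y": -4.22, "z": 0, "wx": 0, "wy": 0, "wz": 0, "gripper": 4},
  {"x": -1.85, "y": -4.22, "z": 0, "wx": 0, "wy": 0, "wz": 0, "gripper": 4},
  {"x": -1.85, "y": -4.22, "z": 0, "wx": 0, "wy": 0, "wz": 0, "gripper": 4},
  {"x": -1.85, "y": -4.22, "z": 1.9, "wx": 0, "wy": 0, "wz": 0, "gripper": 4},
  {"x": -1.85, "y": -4.22, "z": 1.9, "wx": 0, "wy": 0, "wz": 0, "gripper": 4},
  {"x": -1.85, "y": -4.22, "z": 1.9, "wx": 0, "wy": 0, "wz": 0, "gripper": 4},
  {"x": -1.85, "y": -4.22, "z": 1.9, "wx": 0, "wy": 0, "wz": 0, "gripper": 4},
  {"x": 0, "y": 0, "z": 3, "wx": 0, "wy": 0, "wz": 0, "gripper": 4},
  {"x": 0, "y": 0, "z": 3, "wx": 0, "wy": 0, "wz": 0, "gripper": 4},
  {"x": 0, "y": 0, "z": 2, "wx": 0, "wy": 0, "wz": 0, "gripper": 4},
  {"x": 0, "y": 0, "z": 2, "wx": 0, "wy": 0, "wz": 0, "gripper": 4},
  {"x": 0, "y": 0, "z": 1.4, "wx": 0, "wy": 0, "wz": 0, "gripper": 4},
  {"x": 0, "y": 0, "z": 0.3, "wx": 0, "wy": 0, "wz": 0, "gripper": 4},
  {"x": 0, "y": 0, "z": 0, "wx": 0, "wy": 0, "wz": 0, "gripper": 4},
  {"x": 0, "y": 0, "z": 0, "wx": 0, "wy": 0, "wz": 0, "gripper": 4},
])

```text
time_s: 15.85
position: [0.387, 0.3248, 0.1796]
tool_rot: [[1.0, 0.0, -0.002], [0.0, -1.0, -0.001], [-0.002, 0.001, -1.0]]
ft_force: [-0.4, 0.8, -2.0]
grip_width: 0.0584
```

```bash
sed -i 's/O=np.array(\[.530.*\])$/O=np.array([.7146,.0165,.0818])/' h.py; python3 - <<'E'
from h import *
go(.388,.325,.024,0);needle()
E
```

```text
at [0.3867 0.3246 0.0246] yaw 0.0 tilt [-0.0017 -0.0009] wz 0.0 shift new frame [ 0.13 -0.04  0.06] old frame [ 0.13 -0.04  0.06] F [-0.4  0.8 -2. ] w 0.0584 t 15.85
top grn 26 centroid 7.5 36.9 ang [ 1. 11. 21.] | top red 22 centroid -27.1 -12.3 ang [-122. -114. -105.] | hub [310.5 121.2] -0.4 1.5 needle about hub [-117.4] -> pan mm [0.66]
scene grn 35 centroid 8.5 35.1 ang [ 2. 13. 25.] | scene red 16 centroid -20.5 -12.4 ang [-145. -121. -111.] | hub [383.1 232.9] 2.6 0.0 needle about hub [-118.3] -> pan mm [0.43]
```

step_arm([
  {"x": 0, "y": 0, "z": 0, "wx": 0, "wy": 0, "wz": 0, "gripper": 7},
  {"x": 0, "y": 0, "z": 0, "wx": 0, "wy": 0, "wz": 0, "gripper": 7},
  {"x": 0, "y": 0, "z": -1, "wx": 0, "wy": 0, "wz": 0, "gripper": 7},
  {"x": 0, "y": 0, "z": -2.5, "wx": 0, "wy": 0, "wz": 0, "gripper": 7},
  {"x": 0, "y": 0, "z": -4, "wx": 0, "wy": 0, "wz": 0, "gripper": 6},
  {"x": 0, "y": 0, "z": -4.5, "wx": 0, "wy": 0, "wz": 0, "gripper": 6},
  {"x": 0, "y": 0, "z": -4.5, "wx": 0, "wy": 0, "wz": 0, "gripper": 6},
  {"x": 0.68, "y": 4.38, "z": -1, "wx": 0, "wy": 0, "wz": 0, "gripper": 6},
  {"x": 0.68, "y": 4.38, "z": 0, "wx": 0, "wy": 0, "wz": 0, "gripper": 6},
  {"x": 0.68, "y": 4.38, "z": 0, "wx": 0, "wy": 0, "wz": 0, "gripper": 6},
  {"x": 0.68, "y": 4.38, "z": 0, "wx": 0, "wy": 0, "wz": 0, "gripper": 6},
  {"x": 0.68, "y": 4.38, "z": 0, "wx": 0, "wy": 0, "wz": 0, "gripper": 6},
  {"x": 0.68, "y": 4.38, "z": 0, "wx": 0, "wy": 0, "wz": 0, "gripper": 6},
  {"x": 0.68, "y": 4.38, "z": 0, "wx": 0, "wy": 0, "wz": 0, "gripper": 6},
  {"x": 0.68, "y": 4.38, "z": 0, "wx": 0, "wy": 0, "wz": 0, "gripper": 6},
  {"x": 0.68, "y": 4.38, "z": 0, "wx": 0, "wy": 0, "wz": 0, "gripper": 6},
  {"x": 0.68, "y": 4.38, "z": 0, "wx": 0, "wy": 0, "wz": 0, "gripper": 6},
  {"x": 0.68, "y": 4.38, "z": 0, "wx": 0, "wy": 0, "wz": 0, "gripper": 6},
  {"x": 0.68, "y": 4.38, "z": 0, "wx": 0, "wy": 0, "wz": 0, "gripper": 6},
  {"x": 0, "y": 0, "z": 0, "wx": 0, "wy": 0, "wz": 0, "gripper": 6},
])

```text
time_s: 17.95
position: [0.4691, -0.2049, 0.3557]
tool_rot: [[1.0, -0.005, 0.001], [-0.005, -1.0, -0.002], [0.001, 0.002, -1.0]]
ft_force: [-0.2, 0.6, -0.4]
grip_width: 0.0602
```

```bash
cat >> h.py <<'E'
def wbars(im=None,z=.018,lo=500):
    im=im or shot('wrist');H,S,V=masks(im)
    g=cv2.morphologyEx(((H>45)&(H<95)&(S>70)).astype(np.uint8),cv2.MORPH_CLOSE,np.ones((91,91)))
    w=cv2.morphologyEx(((S<60)&(V>110)&(g>0)).astype(np.uint8),cv2.MORPH_CLOSE,np.ones((9,9)))
    for c in blobs(w,lo,60000): print('wbar',cv2.boundingRect(c),*rect(im,c,z))
E
python3 - <<'E'
from h import *
go(.4688,-.2015,.024,1.7)
bars(shot('top'))
im=shot('wrist','w5.png');wbars(im)
t=shot('top');a=t['color'][200:255,135:235]
s=shot('scene')
cv2.imwrite('pics/c6.png',np.hstack([cv2.resize(im['color'],(400,250)),cv2.resize(a,(400,250))]))
E
```

```text
at [ 0.4693 -0.2052  0.2007] yaw -0.3 tilt [ 0.0012 -0.0018] wz -0.034 shift new frame [-0.04 -0.37 17.67] old frame [-0.05 -0.37 17.67] F [-0.2  0.6 -0.4] w 0.0602 t 17.95
bar (404, 193, 36, 59) [ 0.4079 -0.352 ] [196.6  88. ] -26.3
bar (355, 166, 59, 56) [ 0.4873 -0.2218] [216.8  71.8] -36.0
bar (406, 157, 32, 10) [ 0.6133 -0.3332] [98.4 26.2] -85.2
bar (372, 156, 19, 9) [ 0.613  -0.2074] [57.7 22.3] -81.8
wbar (126, 384, 51, 16) [ 0.2921 -0.4363] [57.  20.1] 1.0
wbar (372, 282, 29, 54) [ 0.5396 -0.3345] [59.8 23.2] -81.2
wbar (450, 259, 29, 42) [ 0.6139 -0.3042] [45.6 27.2] -84.2
wbar (111, 160, 60, 101) [ 0.304  -0.2335] [96. 58.] 89.9
wbar (204, 159, 42, 66) [ 0.3891 -0.2151] [58.6 23.5] -79.0
wbar (389, 155, 29, 66) [ 0.5491 -0.2121] [58.7 23.7] -83.8
wbar (463, 149, 27, 66) [ 0.6141 -0.2066] [59.  23.3] -82.8
wbar (297, 119, 39, 112) [ 0.4717 -0.2012] [99.2 27.9] -86.1
```

View pics/c6.png

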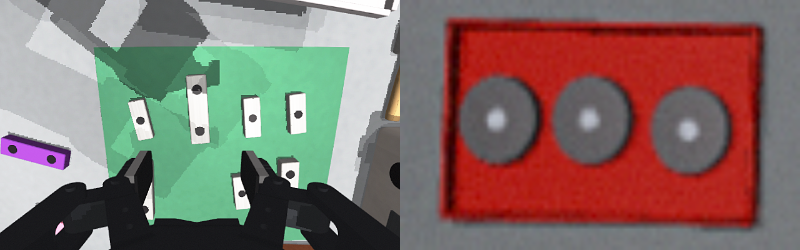

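step_arm([
  {"x": 0.08, "y": -0.42, "z": 4, "wx": 0, "wy": 0, "wz": -0.066, "gripper": 6},
  {"x": 0, "y": 0, "z": 4, "wx": 0, "wy": 0, "wz": 0, "gripper": 6},
  {"x": 0, "y": 0, "z": 4, "wx": 0, "wy": 0, "wz": 0, "gripper": 6},
  {"x": 0, "y": 0, "z": 3, "wx": 0, "wy": 0, "wz": 0, "gripper": 6},
  {"x": 0, "y": 0, "z": 2, "wx": 0, "wy": 0, "wz": 0, "gripper": 6},
  {"x": 0, "y": 0, "z": 0.7, "wx": 0, "wy": 0, "wz": 0, "gripper": 6},
  {"x": 0, "y": 0, "z": 0, "wx": 0, "wy": 0, "wz": 0, "gripper": 6},
  {"x": 0, "y": 0, "z": 0, "wx": 0, "wy": 0, "wz": 0, "gripper": 1},
  {"x": 0, "y": 0, "z": 0, "wx": 0, "wy": 0, "wz": 0, "gripper": 1},
  {"x": 0, "y": 0, "z": 0, "wx": 0, "wy": 0, "wz": 0, "gripper": 1},
  {"x": 0, "y": 0, "z": 0, "wx": 0, "wy": 0, "wz": 0, "gripper": 1},
  {"x": 0, "y": 0, "z": 0, "wx": 0, "wy": 0, "wz": 0, "gripper": 1},
  {"x": 0, "y": 0, "z": 0, "wx": 0, "wy": 0, "wz": 0, "gripper": 1},
], newtons=60)

```text
time_s: 19.45
position: [0.47, -0.1964, 0.1797]
tool_rot: [[0.998, 0.066, 0.002], [0.066, -0.998, -0.001], [0.002, 0.002, -1.0]]
ft_force: [0.7, 1.0, 7.8]
grip_width: 0.0264
```

step_arm([
  {"x": 0, "y": 0, "z": -2, "wx": 0, "wy": 0, "wz": 0, "gripper": 1},
  {"x": 0, "y": 0, "z": -4, "wx": 0, "wy": 0, "wz": 0, "gripper": 1},
  {"x": 0, "y": 0, "z": -4, "wx": 0, "wy": 0, "wz": 0, "gripper": 1},
  {"x": 0, "y": 0, "z": -4, "wx": 0, "wy": 0, "wz": 0, "gripper": 1},
  {"x": 0, "y": 0, "z": -4, "wx": 0, "wy": 0, "wz": 0, "gripper": 1},
  {"x": 0, "y": 0, "z": 0, "wx": 0, "wy": 0, "wz": 0, "gripper": 1},
  {"x": 0, "y": 0, "z": 0, "wx": 0, "wy": 0, "wz": 0, "gripper": 1},
  {"x": 0, "y": 0, "z": 0, "wx": 0, "wy": 0, "wz": 0, "gripper": 1},
  {"x": 0, "y": 0, "z": 0, "wx": 0, "wy": 0, "wz": 0, "gripper": 1},
])

```text
time_s: 20.35
position: [0.4696, -0.1964, 0.3568]
tool_rot: [[0.998, 0.066, -0.003], [0.066, -0.998, 0.002], [-0.002, -0.002, -1.0]]
ft_force: [-0.2, -0.4, -4.4]
grip_width: 0.026
```

```bash
cat >> h.py <<'E'
def slot(a,b,z):
    go(.530+.9912*a+.1323*b,.0408-.1323*a+.9912*b,z,-7.6)
E
python3 - <<'E'
from h import *
slot(-.07,-.06,.2)
E
```

```text
at [ 0.4692 -0.1961  0.2018] yaw 3.8 tilt [-0.0026  0.0019] wz 0.199 shift new frame [ -4.1  -18.29   0.18] old frame [ -0.42 -18.74   0.18] F [-0.2 -0.4 -4.4] w 0.026 t 20.35
```

step_arm([
  {"x": 0, "y": 0, "z": 0, "wx": 0, "wy": 0, "wz": 0.1, "gripper": 1},
  {"x": 0, "y": 0, "z": 0, "wx": 0, "wy": 0, "wz": 0.1, "gripper": 1},
  {"x": -0.82, "y": -3.66, "z": 0, "wx": 0, "wy": 0, "wz": 0, "gripper": 1},
  {"x": -0.82, "y": -3.66, "z": 0, "wx": 0, "wy": 0, "wz": 0, "gripper": 1},
  {"x": -0.82, "y": -3.66, "z": 0, "wx": 0, "wy": 0, "wz": 0, "gripper": 1},
  {"x": -0.82, "y": -3.66, "z": 0, "wx": 0, "wy": 0, "wz": 0, "gripper": 1},
  {"x": -0.82, "y": -3.66, "z": 0, "wx": 0, "wy": 0, "wz": 0, "gripper": 1},
  {"x": 0, "y": 0, "z": 2, "wx": 0, "wy": 0, "wz": 0, "gripper": 1},
  {"x": 0, "y": 0, "z": 2, "wx": 0, "wy": 0, "wz": 0, "gripper": 1},
  {"x": 0, "y": 0, "z": 1, "wx": 0, "wy": 0, "wz": 0, "gripper": 1},
  {"x": 0, "y": 0, "z": 0.8, "wx": 0, "wy": 0, "wz": 0, "gripper": 1},
  {"x": 0, "y": 0, "z": 0, "wx": 0, "wy": 0, "wz": 0, "gripper": 1},
  {"x": 0, "y": 0, "z": 0, "wx": 0, "wy": 0, "wz": 0, "gripper": 1},
  {"x": 0, "y": 0, "z": 0, "wx": 0, "wy": 0, "wz": 0, "gripper": 1},
])

```text
time_s: 21.75
position: [0.4537, -0.0098, 0.3008]
tool_rot: [[0.991, -0.134, 0.001], [-0.134, -0.991, -0.0], [0.001, 0.0, -1.0]]
ft_force: [-0.8, -0.2, -3.4]
grip_width: 0.0261
```

```bash
python3 - <<'E'
from h import *
slot(-.07,-.06,.144);needle()
E
```

```text
at [ 0.4539 -0.0099  0.1458] yaw -7.7 tilt [ 0.0011 -0.0005] wz -0.002 shift new frame [-0.12 -0.03  0.18] old frame [-0.12 -0.03  0.18] F [-0.8 -0.2 -3.4] w 0.0261 t 21.75
top grn 26 centroid 7.5 36.9 ang [ 1. 11. 21.] | top red 25 centroid -25.2 -4.0 ang [-106.  -99.  -77.] | hub [310.5 121.2] -0.4 1.5 needle about hub [-102.6] -> pan mm [4.34]
scene grn 35 centroid 8.5 35.1 ang [ 2. 13. 25.] | scene red 15 centroid -26.1 -6.6 ang [-124. -104. -101.] | hub [383.1 232.9] 2.6 0.0 needle about hub [-103.1] -> pan mm [4.22]
```

step_arm([
  {"x": 0, "y": 0, "z": 0, "wx": 0, "wy": 0, "wz": 0, "gripper": 3.8},
  {"x": 0, "y": 0, "z": 0, "wx": 0, "wy": 0, "wz": 0, "gripper": 3.8},
  {"x": 0, "y": 0, "z": 0, "wx": 0, "wy": 0, "wz": 0, "gripper": 3.8},
  {"x": 0, "y": 0, "z": -2, "wx": 0, "wy": 0, "wz": 0, "gripper": 3.8},
  {"x": 0, "y": 0, "z": -3, "wx": 0, "wy": 0, "wz": 0, "gripper": 3.8},
  {"x": 0, "y": 0, "z": -3, "wx": 0, "wy": 0, "wz": 0, "gripper": 6},
  {"x": 2.51, "y": 3.73, "z": 0, "wx": 0, "wy": 0, "wz": 0, "gripper": 6},
  {"x": 2.51, "y": 3.73, "z": 0, "wx": 0, "wy": 0, "wz": 0, "gripper": 6},
  {"x": 2.51, "y": 3.73, "z": 0, "wx": 0, "wy": 0, "wz": 0, "gripper": 6},
  {"x": 2.51, "y": 3.73, "z": 0, "wx": 0, "wy": 0, "wz": 0, "gripper": 6},
  {"x": 2.51, "y": 3.73, "z": 0, "wx": 0, "wy": 0, "wz": -0.1, "gripper": 6},
  {"x": 2.51, "y": 3.73, "z": 0, "wx": 0, "wy": 0, "wz": -0.1, "gripper": 6},
  {"x": 2.51, "y": 3.73, "z": 0, "wx": 0, "wy": 0, "wz": 0, "gripper": 6},
  {"x": 2.51, "y": 3.73, "z": 0, "wx": 0, "wy": 0, "wz": 0, "gripper": 6},
  {"x": 0, "y": 0, "z": 0, "wx": 0, "wy": 0, "wz": 0, "gripper": 6},
  {"x": 0, "y": 0, "z": 0, "wx": 0, "wy": 0, "wz": 0, "gripper": 6},
])

```text
time_s: 23.45
position: [0.632, -0.321, 0.3791]
tool_rot: [[0.998, 0.065, -0.001], [0.065, -0.998, 0.001], [-0.001, -0.001, -1.0]]
ft_force: [-0.5, -0.0, 0.4]
grip_width: 0.0598
```

```bash
python3 - <<'E'
from h import *
go(.6135,-.333,.026,4.8);wbars();needle()
t=shot('top')
cv2.imwrite('pics/c7.png',cv2.resize(t['color'][100:240,240:360],(600,600*140//120),interpolation=cv2.INTER_CUBIC)[:600])
E
```

```text
at [ 0.6319 -0.3209  0.2241] yaw 3.7 tilt [-0.0011  0.001 ] wz -0.018 shift new frame [-1.93  1.05 19.81] old frame [-1.91  1.09 19.81] F [-0.5 -0.   0.4] w 0.0598 t 23.45
wbar (127, 362, 50, 38) [ 0.4591 -0.5746] [60.8 51.9] 5.0
wbar (66, 265, 124, 57) [ 0.4344 -0.4486] [152.   61.7] 18.8
wbar (204, 153, 32, 61) [ 0.5426 -0.3366] [58.5 23.3] -82.2
wbar (281, 132, 32, 101) [ 0.6163 -0.3321] [98.6 27.9] -85.3
wbar (40, 117, 37, 104) [ 0.3858 -0.3338] [99.6 27.8] 88.5
wbar (0, 79, 43, 185) [ 0.3255 -0.3444] [183.   46.2] -85.6
wbar (228, 42, 194, 318) [ 0.6426 -0.3634] [325.1 186.2] -89.7
wbar (214, 11, 31, 71) [ 0.5508 -0.2133] [57.7 22.9] -84.6
wbar (290, 9, 31, 73) [ 0.617  -0.2083] [58.7 22.5] -82.0
wbar (29, 0, 43, 78) [ 0.391  -0.2153] [62.2 24. ] -79.7
top grn 27 centroid 7.2 37.0 ang [ 0. 11. 21.] | top red 23 centroid -23.7 15.2 ang [-65. -57. -43.] | hub [310.3 121.1] 0.1 1.1 needle about hub [-59.4] -> pan mm [15.11]
scene grn 35 centroid 8.5 35.1 ang [ 2. 13. 25.] | scene red 20 centroid -24.6 13.7 ang [-67. -61. -53.] | hub [383.3 232.9] 3.1 -0.4 needle about hub [-63.] -> pan mm [14.2]
```

step_arm([
  {"x": -1.78, "y": 1.02, "z": 3, "wx": 0, "wy": 0, "wz": -0.018, "gripper": 6},
  {"x": 0, "y": 0, "z": 4.5, "wx": 0, "wy": 0, "wz": 0, "gripper": 6},
  {"x": 0, "y": 0, "z": 4.5, "wx": 0, "wy": 0, "wz": 0, "gripper": 6},
  {"x": 0, "y": 0, "z": 4, "wx": 0, "wy": 0, "wz": 0, "gripper": 6},
  {"x": 0, "y": 0, "z": 2.5, "wx": 0, "wy": 0, "wz": 0, "gripper": 6},
  {"x": 0, "y": 0, "z": 1.3, "wx": 0, "wy": 0, "wz": 0, "gripper": 6},
  {"x": 0, "y": 0, "z": 0, "wx": 0, "wy": 0, "wz": 0, "gripper": 6},
  {"x": 0, "y": 0, "z": 0, "wx": 0, "wy": 0, "wz": 0, "gripper": 1},
  {"x": 0, "y": 0, "z": 0, "wx": 0, "wy": 0, "wz": 0, "gripper": 1},
  {"x": 0, "y": 0, "z": 0, "wx": 0, "wy": 0, "wz": 0, "gripper": 1},
  {"x": 0, "y": 0, "z": 0, "wx": 0, "wy": 0, "wz": 0, "gripper": 1},
  {"x": 0, "y": 0, "z": 0, "wx": 0, "wy": 0, "wz": 0, "gripper": 1},
  {"x": 0, "y": 0, "z": 0, "wx": 0, "wy": 0, "wz": 0, "gripper": 1},
])

```text
time_s: 24.95
position: [0.6152, -0.3319, 0.1846]
tool_rot: [[0.996, 0.084, 0.003], [0.084, -0.996, -0.002], [0.003, 0.002, -1.0]]
ft_force: [0.9, 0.7, 6.4]
grip_width: 0.0254
```

step_arm([
  {"x": 0, "y": 0, "z": -2, "wx": 0, "wy": 0, "wz": 0, "gripper": 1},
  {"x": 0, "y": 0, "z": -4, "wx": 0, "wy": 0, "wz": 0, "gripper": 1},
  {"x": 0, "y": 0, "z": -4, "wx": 0, "wy": 0, "wz": 0, "gripper": 1},
  {"x": 0, "y": 0, "z": -4, "wx": 0, "wy": 0, "wz": 0, "gripper": 1},
  {"x": 0, "y": 0, "z": -4, "wx": 0, "wy": 0, "wz": 0, "gripper": 1},
  {"x": 0, "y": 0, "z": 0, "wx": 0, "wy": 0, "wz": 0.1, "gripper": 1},
  {"x": 0, "y": 0, "z": 0, "wx": 0, "wy": 0, "wz": 0.115, "gripper": 1},
  {"x": 0, "y": 0, "z": 0, "wx": 0, "wy": 0, "wz": 0, "gripper": 1},
  {"x": 0, "y": 0, "z": 0, "wx": 0, "wy": 0, "wz": 0, "gripper": 1},
  {"x": 0, "y": 0, "z": 0, "wx": 0, "wy": 0, "wz": 0, "gripper": 1},
])

```text
time_s: 25.95
position: [0.6147, -0.3318, 0.362]
tool_rot: [[0.992, -0.128, -0.001], [-0.128, -0.992, 0.0], [-0.001, -0.0, -1.0]]
ft_force: [-0.3, -0.3, -4.0]
grip_width: 0.0255
```

```bash
python3 - <<'E'
from h import *
slot(.07,-.06,.2)
E
```

```text
at [ 0.6146 -0.3317  0.207 ] yaw -7.4 tilt [-0.0005  0.0004] wz 0.004 shift new frame [ -6.32 -29.81   0.7 ] old frame [ -6.2  -29.83   0.7 ] F [-0.3 -0.3 -4. ] w 0.0255 t 25.95
```

step_arm([
  {"x": -0.9, "y": -4.26, "z": 0, "wx": 0, "wy": 0, "wz": 0, "gripper": 1},
  {"x": -0.9, "y": -4.26, "z": 0, "wx": 0, "wy": 0, "wz": 0, "gripper": 1},
  {"x": -0.9, "y": -4.26, "z": 0, "wx": 0, "wy": 0, "wz": 0, "gripper": 1},
  {"x": -0.9, "y": -4.26, "z": 0, "wx": 0, "wy": 0, "wz": 0, "gripper": 1},
  {"x": -0.9, "y": -4.26, "z": 0, "wx": 0, "wy": 0, "wz": 0, "gripper": 1},
  {"x": -0.9, "y": -4.26, "z": 0, "wx": 0, "wy": 0, "wz": 0, "gripper": 1},
  {"x": -0.9, "y": -4.26, "z": 0, "wx": 0, "wy": 0, "wz": 0, "gripper": 1},
  {"x": 0, "y": 0, "z": 2, "wx": 0, "wy": 0, "wz": 0, "gripper": 1},
  {"x": 0, "y": 0, "z": 2, "wx": 0, "wy": 0, "wz": 0, "gripper": 1},
  {"x": 0, "y": 0, "z": 1.5, "wx": 0, "wy": 0, "wz": 0, "gripper": 1},
  {"x": 0, "y": 0, "z": 1, "wx": 0, "wy": 0, "wz": 0, "gripper": 1},
  {"x": 0, "y": 0, "z": 0.9, "wx": 0, "wy": 0, "wz": 0, "gripper": 1},
  {"x": 0, "y": 0, "z": 0, "wx": 0, "wy": 0, "wz": 0, "gripper": 1},
  {"x": 0, "y": 0, "z": 0, "wx": 0, "wy": 0, "wz": 0, "gripper": 1},
  {"x": 0, "y": 0, "z": 0, "wx": 0, "wy": 0, "wz": 0, "gripper": 1},
])

```text
time_s: 27.45
position: [0.5913, -0.028, 0.289]
tool_rot: [[0.991, -0.131, 0.001], [-0.131, -0.991, -0.0], [0.001, 0.0, -1.0]]
ft_force: [-0.8, 0.4, -2.0]
grip_width: 0.0259
```

```bash
python3 - <<'E'
from h import *
slot(.07,-.06,.133);needle()
E
```

```text
at [ 0.5915 -0.0281  0.134 ] yaw -7.5 tilt [ 0.0012 -0.0004] wz 0.002 shift new frame [-0.01 -0.01  0.1 ] old frame [-0.01 -0.01  0.1 ] F [-0.8  0.4 -2. ] w 0.0259 t 27.45Traceback (most recent call last):
  File "<stdin>", line 2, in <module>
  File "h.py", line 54, in needle
    X=pl(near&(S>140)&(V>60)&(((H>50)&(H<75)) if k=='grn' else ((H<8)|(H>172))))
  File "h.py", line 48, in pl
    v,u=np.nonzero(m);c,d=ray(im,np.c_[u,v]);s=((O-c)@n)/(d@n);return c+s[:,None]*d
                          ~~~^^^^^^^^^^^^^^^
  File "h.py", line 8, in ray
    p=cv2.undistortPoints(np.array(uv,float).reshape(-1,1,2),im['camera_matrix'],np.array(im['distortion']))[:,0]
      ~~~~~~~~~~~~~~~~~~~^^^^^^^^^^^^^^^^^^^^^^^^^^^^^^^^^^^^^^^^^^^^^^^^^^^^^^^^^^^^^^^^^^^^^^^^^^^^^^^^^^^
cv2.error: OpenCV(4.12.0) /io/opencv/modules/calib3d/src/undistort.dispatch.cpp:347: error: (-215:Assertion failed) CV_IS_MAT(_src) && CV_IS_MAT(_dst) && (_src->rows == 1 || _src->cols == 1) && (_dst->rows == 1 || _dst->cols == 1) && _src->cols + _src->rows - 1 == _dst->rows + _dst->cols - 1 && (CV_MAT_TYPE(_src->type) == CV_32FC2 || CV_MAT_TYPE(_src->type) == CV_64FC2) && (CV_MAT_TYPE(_dst->type) == CV_32FC2 || CV_MAT_TYPE(_dst->type) == CV_64FC2) in function 'cvUndistortPointsInternal'
```

step_arm([
  {"x": 0, "y": 0, "z": 0, "wx": 0, "wy": 0, "wz": 0, "gripper": 3.8},
  {"x": 0, "y": 0, "z": 0, "wx": 0, "wy": 0, "wz": 0, "gripper": 3.8},
  {"x": 0, "y": 0, "z": 0, "wx": 0, "wy": 0, "wz": 0, "gripper": 3.8},
  {"x": 0, "y": 0, "z": -2, "wx": 0, "wy": 0, "wz": 0, "gripper": 3.8},
  {"x": 0, "y": 0, "z": -3, "wx": 0, "wy": 0, "wz": 0, "gripper": 3.8},
  {"x": 0, "y": 0, "z": -3, "wx": 0, "wy": 0, "wz": 0, "gripper": 6},
  {"x": 1.15, "y": 4.37, "z": 0, "wx": 0, "wy": 0, "wz": 0, "gripper": 6},
  {"x": 1.15, "y": 4.37, "z": 0, "wx": 0, "wy": 0, "wz": 0, "gripper": 6},
  {"x": 1.15, "y": 4.37, "z": 0, "wx": 0, "wy": 0, "wz": 0, "gripper": 6},
  {"x": 1.15, "y": 4.37, "z": 0, "wx": 0, "wy": 0, "wz": 0, "gripper": 6},
  {"x": 0, "y": 0, "z": 0, "wx": 0, "wy": 0, "wz": -0.135, "gripper": 6},
  {"x": 0, "y": 0, "z": 0, "wx": 0, "wy": 0, "wz": -0.135, "gripper": 6},
  {"x": 0, "y": 0, "z": 0, "wx": 0, "wy": 0, "wz": 0, "gripper": 6},
  {"x": 0, "y": 0, "z": 0, "wx": 0, "wy": 0, "wz": 0, "gripper": 6},
  {"x": 0, "y": 0, "z": 0, "wx": 0, "wy": 0, "wz": 0, "gripper": 6},
])

```text
time_s: 29.0
position: [0.614, -0.2069, 0.3684]
tool_rot: [[0.991, 0.136, 0.0], [0.136, -0.991, -0.0], [0.0, 0.0, -1.0]]
ft_force: [-0.1, -0.0, 0.1]
grip_width: 0.0599
```

```bash
sed -i 's/v,u=np.nonzero(m);c,d/v,u=np.nonzero(m)\n            if not len(u): return np.zeros((0,3))\n            c,d/' h.py; python3 - <<'E'
from h import *
go(.6155,-.2075,.028,8);wbars(z=.014);needle()
E
```

```text
at [ 0.6141 -0.2069  0.2134] yaw 7.8 tilt [ 0.0002 -0.0001] wz -0.003 shift new frame [ 0.13  0.08 18.54] old frame [ 0.13  0.07 18.54] F [-0.1 -0.   0.1] w 0.0599 t 29.0
wbar (149, 362, 28, 38) [ 0.4761 -0.4639] [52.2 32.2] -83.2
wbar (57, 216, 30, 96) [ 0.3832 -0.3326] [107.9  28.6] 88.5
wbar (353, 181, 48, 170) [ 0.7052 -0.2976] [187.4  46.3] 90.0
wbar (303, 144, 27, 63) [ 0.6163 -0.2078] [59.1 23.7] -82.5
wbar (232, 140, 27, 63) [ 0.5507 -0.2131] [59.2 23.9] -84.0
wbar (53, 119, 38, 65) [ 0.3885 -0.216 ] [59.6 24. ] -78.8
wbar (0, 0, 142, 341) [ 0.3755 -0.2628] [363. 124.] 84.6
top grn 26 centroid 7.5 37.1 ang [ 1. 11. 21.] | top red 14 centroid -4.3 30.9 ang [-14.  -9.  -2.] | hub [310.6 121.1] -0.5 0.9 needle about hub [-7.2] -> pan mm [28.13]
scene grn 29 centroid 9.8 36.8 ang [ 4. 16. 25.] | scene red 11 centroid -1.3 24.1 ang [-6. -4. 17.] | hub [383.1 233.1] 2.0 -0.5 needle about hub [-7.6] -> pan mm [28.01]
```

step_arm([
  {"x": 0.13, "y": 0.08, "z": 4, "wx": 0, "wy": 0, "wz": 0, "gripper": 6},
  {"x": 0, "y": 0, "z": 4.5, "wx": 0, "wy": 0, "wz": 0, "gripper": 6},
  {"x": 0, "y": 0, "z": 4.5, "wx": 0, "wy": 0, "wz": 0, "gripper": 6},
  {"x": 0, "y": 0, "z": 3, "wx": 0, "wy": 0, "wz": 0, "gripper": 6},
  {"x": 0, "y": 0, "z": 1.8, "wx": 0, "wy": 0, "wz": 0, "gripper": 6},
  {"x": 0, "y": 0, "z": 0.9, "wx": 0, "wy": 0, "wz": 0, "gripper": 6},
  {"x": 0, "y": 0, "z": 0, "wx": 0, "wy": 0, "wz": 0, "gripper": 6},
  {"x": 0, "y": 0, "z": 0, "wx": 0, "wy": 0, "wz": 0, "gripper": 1},
  {"x": 0, "y": 0, "z": 0, "wx": 0, "wy": 0, "wz": 0, "gripper": 1},
  {"x": 0, "y": 0, "z": 0, "wx": 0, "wy": 0, "wz": 0, "gripper": 1},
  {"x": 0, "y": 0, "z": 0, "wx": 0, "wy": 0, "wz": 0, "gripper": 1},
  {"x": 0, "y": 0, "z": 0, "wx": 0, "wy": 0, "wz": 0, "gripper": 1},
  {"x": 0, "y": 0, "z": 0, "wx": 0, "wy": 0, "wz": 0, "gripper": 1},
])

```text
time_s: 30.45
position: [0.6157, -0.2079, 0.1828]
tool_rot: [[0.99, 0.139, 0.002], [0.139, -0.99, -0.001], [0.002, 0.002, -1.0]]
ft_force: [-0.8, -0.7, 6.3]
grip_width: 0.0215
```

step_arm([
  {"x": 0, "y": 0, "z": -2, "wx": 0, "wy": 0, "wz": 0, "gripper": 1},
  {"x": 0, "y": 0, "z": -4, "wx": 0, "wy": 0, "wz": 0, "gripper": 1},
  {"x": 0, "y": 0, "z": -4, "wx": 0, "wy": 0, "wz": 0, "gripper": 1},
  {"x": 0, "y": 0, "z": -4, "wx": 0, "wy": 0, "wz": 0, "gripper": 1},
  {"x": 0, "y": 0, "z": -4, "wx": 0, "wy": 0, "wz": 0, "gripper": 1},
  {"x": 0, "y": 0, "z": 0, "wx": 0, "wy": 0, "wz": 0.13, "gripper": 1},
  {"x": 0, "y": 0, "z": 0, "wx": 0, "wy": 0, "wz": 0.14, "gripper": 1},
  {"x": 0, "y": 0, "z": 0, "wx": 0, "wy": 0, "wz": 0, "gripper": 1},
  {"x": 0, "y": 0, "z": 0, "wx": 0, "wy": 0, "wz": 0, "gripper": 1},
  {"x": 0, "y": 0, "z": 0, "wx": 0, "wy": 0, "wz": 0, "gripper": 1},
])

```text
time_s: 31.45
position: [0.6154, -0.2079, 0.361]
tool_rot: [[0.992, -0.128, -0.0], [-0.128, -0.992, 0.0], [-0.0, -0.0, -1.0]]
ft_force: [-0.9, -0.0, -1.5]
grip_width: 0.0216
```

```bash
python3 - <<'E'
from h import *
slot(0,-.05,.2)
E
```

```text
at [ 0.6153 -0.2078  0.206 ] yaw -7.4 tilt [-0.0004  0.0002] wz 0.004 shift new frame [-11.75 -18.52   0.6 ] old frame [-11.67 -18.57   0.6 ] F [-0.9 -0.  -1.5] w 0.0216 t 31.45
```

step_arm([
  {"x": -2.34, "y": -3.71, "z": 0, "wx": 0, "wy": 0, "wz": 0, "gripper": 1},
  {"x": -2.34, "y": -3.71, "z": 0, "wx": 0, "wy": 0, "wz": 0, "gripper": 1},
  {"x": -2.34, "y": -3.71, "z": 0, "wx": 0, "wy": 0, "wz": 0, "gripper": 1},
  {"x": -2.34, "y": -3.71, "z": 0, "wx": 0, "wy": 0, "wz": 0, "gripper": 1},
  {"x": -2.34, "y": -3.71, "z": 0, "wx": 0, "wy": 0, "wz": 0, "gripper": 1},
  {"x": 0, "y": 0, "z": 2.5, "wx": 0, "wy": 0, "wz": 0, "gripper": 1},
  {"x": 0, "y": 0, "z": 2.5, "wx": 0, "wy": 0, "wz": 0, "gripper": 1},
  {"x": 0, "y": 0, "z": 1.5, "wx": 0, "wy": 0, "wz": 0, "gripper": 1},
  {"x": 0, "y": 0, "z": 1, "wx": 0, "wy": 0, "wz": 0, "gripper": 1},
  {"x": 0, "y": 0, "z": 0.8, "wx": 0, "wy": 0, "wz": 0, "gripper": 1},
  {"x": 0, "y": 0, "z": 0, "wx": 0, "wy": 0, "wz": 0, "gripper": 1},
  {"x": 0, "y": 0, "z": 0, "wx": 0, "wy": 0, "wz": 0, "gripper": 1},
  {"x": 0, "y": 0, "z": 0, "wx": 0, "wy": 0, "wz": 0, "gripper": 1},
])

```text
time_s: 32.75
position: [0.5238, -0.0087, 0.2789]
tool_rot: [[0.991, -0.13, 0.001], [-0.13, -0.991, -0.0], [0.001, 0.0, -1.0]]
ft_force: [-0.3, -0.0, -0.9]
grip_width: 0.0216
```

```bash
python3 - <<'E'
from h import *
slot(0,-.05,.123);needle()
E
```

```text
at [ 0.524  -0.0088  0.1239] yaw -7.5 tilt [ 0.0013 -0.0003] wz 0.002 shift new frame [-0.06  0.01  0.09] old frame [-0.06  0.01  0.09] F [-0.3 -0.  -0.9] w 0.0216 t 32.75
top grn 23 centroid 8.4 38.0 ang [ 3. 12. 21.] | top red 11 centroid -2.5 25.3 ang [-14.  -5.   2.] | hub [310.6 121.1] -0.5 0.9 needle about hub [-4.5] -> pan mm [28.8]
scene grn 24 centroid 11.1 36.3 ang [ 8. 18. 25.] | scene red 12 centroid -0.1 23.1 ang [-4. -1. 16.] | hub [383.1 233.1] 2.0 -0.5 needle about hub [-5.1] -> pan mm [28.65]
```

Release, lift and withdraw towards the mat side.

step_arm([
  {"x": 0, "y": 0, "z": 0, "wx": 0, "wy": 0, "wz": 0, "gripper": 3.3},
  {"x": 0, "y": 0, "z": 0, "wx": 0, "wy": 0, "wz": 0, "gripper": 3.3},
  {"x": 0, "y": 0, "z": 0, "wx": 0, "wy": 0, "wz": 0, "gripper": 3.3},
  {"x": 0, "y": 0, "z": -2, "wx": 0, "wy": 0, "wz": 0, "gripper": 3.3},
  {"x": 0, "y": 0, "z": -3, "wx": 0, "wy": 0, "wz": 0, "gripper": 3.3},
  {"x": 0, "y": 0, "z": -4, "wx": 0, "wy": 0, "wz": 0, "gripper": 3.3},
  {"x": 0, "y": 0, "z": -4, "wx": 0, "wy": 0, "wz": 0, "gripper": 5},
  {"x": -2, "y": 4, "z": -2, "wx": 0, "wy": 0, "wz": 0, "gripper": 5},
  {"x": -2, "y": 4, "z": 0, "wx": 0, "wy": 0, "wz": 0, "gripper": 5},
  {"x": -2, "y": 4, "z": 0, "wx": 0, "wy": 0, "wz": 0, "gripper": 5},
  {"x": -2, "y": 4, "z": 0, "wx": 0, "wy": 0, "wz": 0, "gripper": 5},
  {"x": -2, "y": 4, "z": 0, "wx": 0, "wy": 0, "wz": 0, "gripper": 5},
  {"x": -2, "y": 4, "z": 0, "wx": 0, "wy": 0, "wz": 0, "gripper": 5},
  {"x": 0, "y": 0, "z": 0, "wx": 0, "wy": 0, "wz": 0, "gripper": 5},
  {"x": 0, "y": 0, "z": 0, "wx": 0, "wy": 0, "wz": 0, "gripper": 5},
  {"x": 0, "y": 0, "z": 0, "wx": 0, "wy": 0, "wz": 0, "gripper": 5},
  {"x": 0, "y": 0, "z": 0, "wx": 0, "wy": 0, "wz": 0, "gripper": 5},
  {"x": 0, "y": 0, "z": 0, "wx": 0, "wy": 0, "wz": 0, "gripper": 5},
])

```text
time_s: 34.65
position: [0.3738, -0.2301, 0.4282]
tool_rot: [[0.992, -0.129, 0.0], [-0.129, -0.992, 0.0], [0.0, -0.0, -1.0]]
ft_force: [0.5, -0.3, 0.0]
grip_width: 0.0496
```

```bash
python3 - <<'E'
from h import *
needle()
s=shot('scene','s9.png');t=shot('top','t9.png');bars(t)
cv2.imwrite('pics/c8.png',np.hstack([cv2.resize(s['color'][100:280,280:460],(500,500),interpolation=cv2.INTER_CUBIC),cv2.resize(t['color'][95:245,240:345],(300,500),interpolation=cv2.INTER_CUBIC)]))
E
```

```text
top grn 11 centroid 8.8 37.4 ang [-2. 17. 22.] | top red 11 centroid 4.2 26.4 ang [ 3.  9. 20.] | hub [310.7 121.1] -0.9 0.8 needle about hub [11.2] -> pan mm [32.72]
scene grn 7 centroid 11.3 41.5 ang [ 2. 23. 26.] | scene red 8 centroid 5.6 21.0 ang [11. 16. 27.] | hub [383. 233.] 1.9 0.1 needle about hub [10.] -> pan mm [32.42]
bar (374, 229, 26, 24) [ 0.3538 -0.2373] [105.2  26.6] -46.6
bar (409, 209, 22, 12) [ 0.4462 -0.3292] [65.4 34.1] -88.4
bar (413, 181, 20, 9) [ 0.5378 -0.3376] [58.  22.1] -81.9
bar (374, 177, 19, 9) [ 0.5471 -0.2135] [57.1 22.3] -84.2
```

View pics/c8.png

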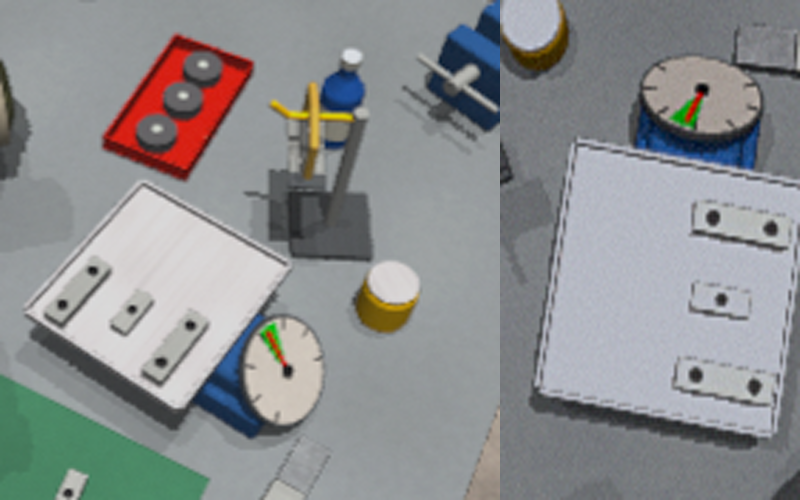

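View pics/t9.png

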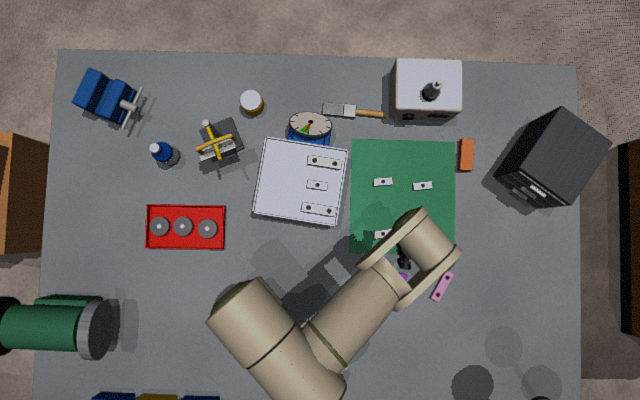

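```bash
python3 -c "
from h import *
needle();print(env.close_job())"
```

```text
top grn 11 centroid 8.8 37.4 ang [-2. 17. 22.] | top red 12 centroid 3.9 24.7 ang [ 2.  9. 19.] | hub [310.8 121. ] -1.0 0.2 needle about hub [11.4] -> pan mm [32.75]
scene grn 7 centroid 11.3 41.5 ang [ 2. 23. 26.] | scene red 8 centroid 5.6 21.0 ang [11. 16. 27.] | hub [383. 233.] 1.9 0.1 needle about hub [10.] -> pan mm [32.42]
the job is handed in; nothing more can be done
None
```

The job is done and handed in after about 35 s of robot time. The scraper hangs by its handle on the yellow hook, and the grey wheel lies in the red tray with the other two. Two long inserts and one short one are on the pan.

- **Needle:** it rests inside the green sector, with the pan at 32.75 mm from the top view and 32.4 mm from the scene view (sector 30 to 37 mm). The two views read up to about 1 mm apart during the run.
- **Unused inserts:** two short ones were still in their original places on the bench at the last look. The arm partly hid the third short and the third long, so I could not re-measure them then. I had not touched either of them.
- **Everything else:** nothing else looked moved in the last pictures.
- **Forces:** no check failed. The fingertips pressed on the mat with about 6 to 8 N while closing on the inserts.

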